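Uncouple the glass rinser's spray head for descaling

TASK

The spray head of the glass rinser is due for descaling. Turn the sprung sleeve under it until its notch comes over the lock pin, draw the sleeve down to its stop so that the head pops up, let go, pull the head out so that the sleeve snaps back up, and stand the head gently in the egg cup, spray side up. Feel your way: do not force the sleeve against pin or stop, and leave the other things where they stand.

Things in the scene. Friction and masses are not known exactly. Their poses are not given: they have to be found in the camera images.
- rinser: Glass rinser, fixed: flat steel drip tray 140 (x) x 190 (y) x 18 mm with slotted grille; an upright quick coupling rises from its middle: a brass tube inside a bright knurled metal sleeve, holding the spray head on top. Origin: centre of the tray's underside, on the coupling's axis, z up.
- sleeve_rim (a point): Centre of the upper edge of the knurled sleeve while it is up, 68 mm above the rinser's origin; fixed point, does not follow the sleeve. Sleeve: 46 mm across, 30 mm tall, wall 5 mm, with a notch 10 mm wide and 9 mm tall in its lower edge. It slides 7 mm down to its stop and turns; neither is reported. A spring pushes it up with 4 N when up and 10 N at the stop.
- lock_nut: Brass hexagon nut at the coupling's foot, 45 mm across, 13 mm tall, fixed to the rinser; origin: centre of its underside, 18 mm above the rinser's origin, same axes. Its upper face is the sleeve's lower stop. It carries the lock pin.
- lock_pin (a point): Dark steel lock pin, 4 mm thick, standing out sideways on the rinser's -x side; blocks the sleeve after 0.6 mm unless the notch is over it (within 0.1 rad). The sleeve's turn is not reported: its notch starts 0.2 to 1.4 rad counter-clockwise (seen from above) of the pin, so the sleeve must be turned clockwise. It turns stiffly and stays as left.
- mouth (a point): Centre of the tube's mouth, 64 mm above the rinser's origin; bore 23.6 mm. While the sleeve is up, segments in the tube hold the spray head by its groove; pulling does not free it. With the sleeve 5 mm down or more they free it and a valve spring lifts it 9.5 mm. Let go then: the sleeve comes half up, held by the head's foot, and snaps fully up when the head is pulled out.
- spray_head: Loose steel spray head, 90 g, 54 mm tall: foot 22 mm across (height 0 to 32 mm, groove at 12 to 20 mm), above it a knurled domed head 32 mm across (32 to 54 mm) with spray holes on top. Origin: centre of its lower end, z up. Coupled, the origin is 34 mm above the rinser's, popped up 44 mm; then a pull of about 5 N brings it out, clear of the tube at 64 mm.
- egg_cup: White glazed egg cup, loose, 52 mm across, 58 mm tall, 85 g; origin: centre of the foot's underside. The open bowl narrows from about 40 mm inside at the rim to a floor 29 mm above the origin, on which the spray head's foot stands with its head above the rim. Stands on one side of the rinser, the glass on the other.
- glass: Bystander: clear drinking glass, 81 mm across, 93 mm tall, origin at the centre of its underside.
- tin: Bystander: short food tin, 75 mm across, 66 mm tall, origin at the centre of its underside.
- teaspoon: Bystander: steel teaspoon lying flat, 130 mm long, origin under its middle.
- salt_mill: Bystander: small clear salt shaker with a grey top, 44 mm across, 90 mm tall, origin at the centre of its underside.

How it is judged:
By the outcome, as a careful person would: the job done as asked, in the order asked, and still so for the second after the job is handed in, with the robot touching nothing.
It also fails if it takes over 58 s, if anything falls off the work surface, if the arm or the gripper's body presses on something with over 40 N, if the wrist force passes 120 N, or if a joint passes its speed limit or range.

ROBOT

A 6-joint arm with a two-finger parallel gripper is mounted at the origin on a cart in front of the work surface, level with it; the furniture and walls round the work are solid. World frame = base frame: x ahead of the robot, y to its left, z up, the work surface at z = 0. Lengths are in m, angles in degrees, forces in N, time in s.
With the tool pointing down it reaches from about 0.4 to 0.825 m from the base axis. Payload 7 kg.
Tool frame: the origin (TCP) lies between the finger pads; the fingertips stand 11 mm ahead of it and the grasp point (between the pads) lies 8 mm behind it (r.tcp_to_tips is the distance from the TCP to the fingertips, in m); x points along the fingers, y is the direction in which the jaws open and shut, and the axes are right-handed (so a half turn about x gives the same grasp; the last joint's range is limited). The gripper opens to 88 mm and grips with 3 to 60 N. Pads are 19 mm wide; open, the fingers measure 130 mm over their backs; the gripper's body (78 mm by 193 mm) begins 47 mm behind the grasp point.
Start: joints at [91.965, 20.546, 0.682, 0, -70.136, -16.507], TCP at [0.169, 0.653, 0.215] pointing down, gripper open.
Joint ranges: [-176.03, 176.03], [-82.01, 121.73], [-58.28, 71.71], [-173.87, 95.51], [-174.79, -0.11], [-173.66, 173.66]. Speed limits (degrees/s): [136.94, 136.94, 172.46, 180, 180, 180].

INTERFACE

Orientations are given as [roll, pitch, yaw] about the fixed x, y, z axes, in that order (R = Rz(yaw) Ry(pitch) Rx(roll)).
In Python, from plant import r gives the robot as it stands.
- The arm moves only by the tool arm_command, never from a script. Its argument "plan" is a list of rows, each an object of numbers: "dx", "dy", "dz": the shift along the tool's x, y, z each as a share of 0.02 m, from -1 to 1; "wx", "wy", "wz": the turn, a rotation vector about the tool's x, y, z each as a share of 0.08 rad, from -1 to 1. In form: [{"dx": .., "dy": .., "dz": .., "wx": .., "wy": .., "wz": ..}, ...]. A call has 1 to 20 rows; each row shifts and turns the pose as measured when the row begins, along the tool's axes as they then stand; what a row does not reach is not made up. A row lasts 1/12 s, in which the tool goes at most 41.7 mm and 7.16 degrees, less where a joint would pass 70% of its speed; a pose out of reach is approached as far as the arm can. A call with a number of a shift or a turn outside -1 to 1 is refused whole. A call with a gripper value outside its range is refused whole. "fingers" is the closure, from -1 (fully open) to 1 (shut), so that 0 is half open, set as the call begins (left out, the last holds). The fingers move at their own pace and stop on an object; "force" is the grip in N (left out, the last holds). Time passes only in rows, so rows that do not move let the fingers close. It gives the time, the measured TCP pose, the force and the opening at its end, in the units of the state.
- r.get_state(): the state, without advancing time (a new reading comes with each control period).
- r.capture(name): name is "scene" or "top"; returns (picture, depth): 480x640x3 uint8, red, green, blue; 480x640 float32, m along the optical axis (not along the pixel's ray), 0 where there is no reading.
- r.camera_model(name): a dict with "vertical_fov" (degrees; the focal length in pixels is half the picture's height over the tangent of half this angle, whatever the lens; pixels are square), "cx", "cy" (the principal point, pixels), "R" (3x3) and "t" (3): a world point X has camera coordinates R X + t. Camera axes: x right, y down, z forward; pixel columns grow to the right and rows downward; lengths in m; the calibration is good to about 2 mm. A picture is of the moment at which its call begins. camera_model takes no time and is no camera call.
- r.close_job(): hands the job in, once; it reports no verdict.
Trained networks look in the newest picture that a camera, given by its name, has taken for a name from the list of things; names that differ only in an ending like _2 or _b are one class to them, and where a whole thing is asked for, a point or a joint stands for the part that bears it (a point fixed in the world has none). Each returns a list of dicts, best first, with "score" (0 to 1); they miss things now and then, are a little off and sometimes report something else, mostly with a low value. They report only what shows in the picture. A call takes as long as a camera call.
- r.cut_out(camera, query): "mask" (480x640 bool, what is visible of it) and "bbox" ([left, top, width, height] in pixels, round what is visible of it).
- r.spot_point(camera, query): "centre" ([column, row] in pixels: a listed point, or the origin of a listed thing).
The state is a dict: "time_s": time; "joints": joint angles; "qd": joint speeds; "joint_torque": joint torques, N m; "tcp_pos": TCP position; "eef_rot": TCP orientation; "contact_force": force on the tool from outside, world axes, zero at the start; "moment": the same for the moment, N m; "gripper_width": finger opening in m.
Only numpy, scipy, OpenCV 4.12 (cv2) and the standard library are available. Lean on these libraries where they do the work, as an engineer would, in place of code of your own. Each camera call takes 0.05 s, during which the arm holds its last target.

## Working session

There is one attempt and no reset: what is moved stays moved. The work goes in short steps, Python scripts to look and compute and a tool call to move; the robot and the scene stay as the last step left them, time stands still between calls to the robot, and variables do not carry over. Pictures are saved under pics/ and viewed, and the job is handed in when it is done.

Besides the shell and the picture viewer there is one more tool, called after "Call:" as name(argument=value, ...) on one line, values as JSON. arm_command: Moves the arm, as the interface text tells. Shift numbers are shares of 0.02 m and turn numbers shares of 0.08 rad, none past 1 either way. Its arguments: {"type":"object","properties":{"plan":{"type":"array","items":{"type":"object","properties":{"dx":{"type":"number"},"dy":{"type":"number"},"dz":{"type":"number"},"wx":{"type":"number"},"wy":{"type":"number"},"wz":{"type":"number"}}}},"fingers":{"type":"number"},"force":{"type":"number"}},"required":["plan"]}

```bash
ls; mkdir -p pics; cat > h.py <<'E'
import numpy as np, cv2
from plant import r
def save(img,n): cv2.imwrite('pics/'+n+'.png',cv2.cvtColor(img,cv2.COLOR_RGB2BGR))
def cam(n):
    m=r.camera_model(n); f=240/np.tan(np.radians(m['vertical_fov'])/2)
    return f,m['cx'],m['cy'],np.array(m['R']),np.array(m['t'])
def ray(n,u,v):
    f,cx,cy,R,t=cam(n); o=-R.T@t; d=R.T@np.array([(u-cx)/f,(v-cy)/f,1]); return o,d
def atz(n,u,v,z):
    o,d=ray(n,u,v); return o+d*(z-o[2])/d[2]
def proj(n,X):
    f,cx,cy,R,t=cam(n); p=R@np.array(X)+t; return f*p[0]/p[2]+cx,f*p[1]/p[2]+cy
def cloud(n,dep,mask=None):
    f,cx,cy,R,t=cam(n); v,u=np.nonzero((dep>0)&(mask if mask is not None else True)); z=dep[v,u]
    return (np.c_[(u-cx)/f*z,(v-cy)/f*z,z]-t)@R
E
python3 - <<'E'
from h import *
print(r.get_state())
for n in('scene','top'):
    im,d=r.capture(n); save(im,n+'0'); np.save(n+'0d.npy',d); print(n,cam(n),r.camera_model(n))
    for q in('rinser','lock_pin','mouth','egg_cup','sleeve_rim','spray_head'):
        o=r.spot_point(n,q)[:2]; print(n,q,[(np.round(x['centre'],1),round(x['score'],2)) for x in o])
E
```

```text
pics
{'time_s': 0.0, 'joints': array([ 9.19637808e+01,  2.05919669e+01,  6.34719734e-01, -1.84302468e-02,
       -7.01356127e+01, -1.65072485e+01]), 'qd': array([ 0.10020252,  0.01455665, -0.00774042,  0.02024861, -0.03988342,
       -0.05057802]), 'joint_torque': array([ 2.03467163e-03, -5.82731438e+01,  2.93045783e+01,  6.99692577e+00,
        6.83535865e-03, -1.56391293e-04]), 'tcp_pos': array([0.16940885, 0.65288564, 0.2145292 ]), 'eef_rot': array([ 95.94001761,  89.90553709, -98.60972657]), 'contact_force': array([-0.48615855,  0.62303789, -0.91503351]), 'moment': array([-0.05466308, -0.03141873,  0.01713246]), 'gripper_width': 0.08785377641213167}
scene (np.float64(438.5992715631305), 325.1275088011288, 250.4054554833297, array([[ 0.7225948 , -0.69122532, -0.00802027],
       [-0.48968156, -0.50364637, -0.71172487],
       [ 0.48792287,  0.51821607, -0.70241254]]), array([-0.44252126,  0.27722786,  0.83935714])) {'vertical_fov': 57.37465150735538, 'cx': 325.1275088011288, 'cy': 250.4054554833297, 'R': array([[ 0.7225948 , -0.69122532, -0.00802027],
       [-0.48968156, -0.50364
[... 594 characters left out ...]
.999861  ,  0.01101321],
       [-0.98442081, -0.01425426, -0.17524978],
       [ 0.17538241, -0.00864799, -0.9844624 ]]), array([-0.08305034,  0.53719388,  1.32968299])) {'vertical_fov': 42.24971880911103, 'cx': 317.20120934162003, 'cy': 235.84015905312768, 'R': array([[ 0.01251723, -0.999861  ,  0.01101321],
       [-0.98442081, -0.01425426, -0.17524978],
       [ 0.17538241, -0.00864799, -0.9844624 ]]), 't': array([-0.08305034,  0.53719388,  1.32968299])}
top rinser [(array([276.1, 260.4]), 0.63)]
top lock_pin []
top mouth [(array([276.5, 254.2]), 0.63)]
top egg_cup [(array([147.5, 286.8]), 0.79)]
top sleeve_rim [(array([280.2, 257.8]), 0.64)]
top spray_head [(array([279.6, 256.8]), 0.6)]
```

View pics/scene0.png

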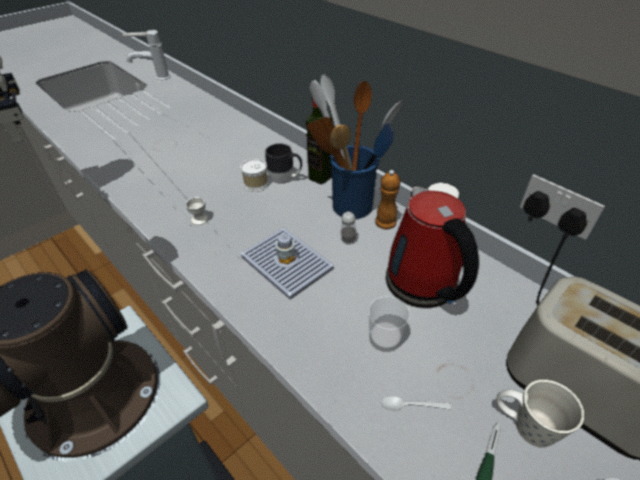

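View pics/top0.png

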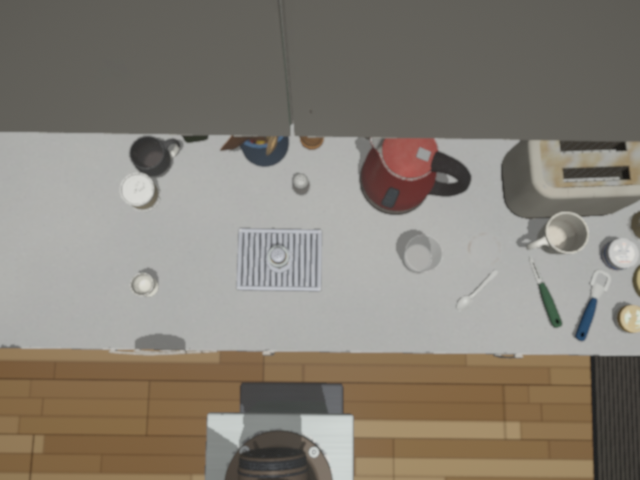

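```bash
python3 - <<'E'
from h import *
for n,(u,v) in {'scene':(284.1,241),'top':(276.5,254.2)}.items(): print('mouth',n,atz(n,u,v,.064))
for n,(u,v) in {'scene':(281.4,240.6),'top':(280.2,257.8)}.items(): print('rim',n,atz(n,u,v,.068))
for n,(u,v) in {'scene':(284.5,263.1),'top':(276.1,260.4)}.items(): print('org',n,atz(n,u,v,.0))
for n,(u,v) in {'scene':(198.2,219.8),'top':(147.5,286.8)}.items(): print('cup',n,atz(n,u,v,.0))
for n in('scene','top'):
    im=cv2.imread(f'pics/{n}0.png'); 
    if n=='scene': cv2.imwrite('pics/sc_zoom.png',cv2.resize(im[190:310,170:350],None,fx=4,fy=4,interpolation=cv2.INTER_CUBIC))
    else: cv2.imwrite('pics/top_zoom.png',cv2.resize(im[190:330,110:320],None,fx=3.5,fy=3.5,interpolation=cv2.INTER_CUBIC))
    P=cloud(n,np.load(n+'0d.npy'))
    q=P[(abs(P[:,0]-.5)<.5)&(abs(P[:,1])<.6)]
    print(n,len(q))
E
```

```text
mouth scene [0.49747889 0.02093632 0.064     ]
mouth top [0.49349418 0.01249422 0.064     ]
rim scene [0.49125095 0.02302512 0.068     ]
rim top [0.48512966 0.00405497 0.068     ]
org scene [0.48718664 0.01443683 0.        ]
org top [0.48861254 0.01671004 0.        ]
cup scene [4.22908628e-01 3.06119843e-01 1.11022302e-16]
cup top [0.42448098 0.30518585 0.        ]
scene 217651
top 235404
```

View zooms.

View pics/sc_zoom.png

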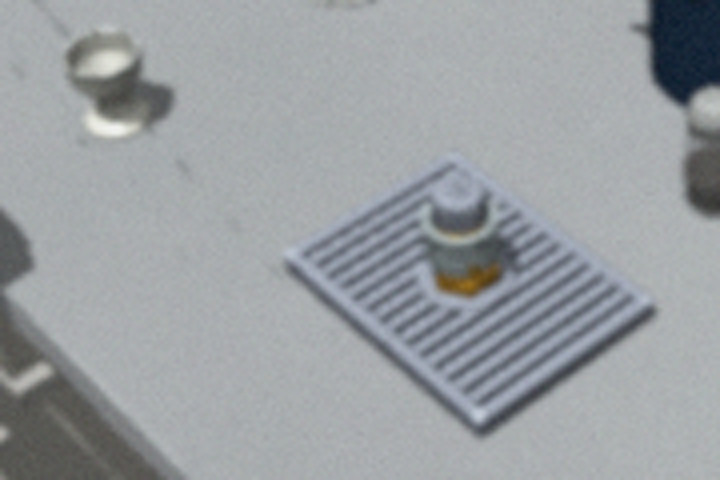

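View pics/top_zoom.png

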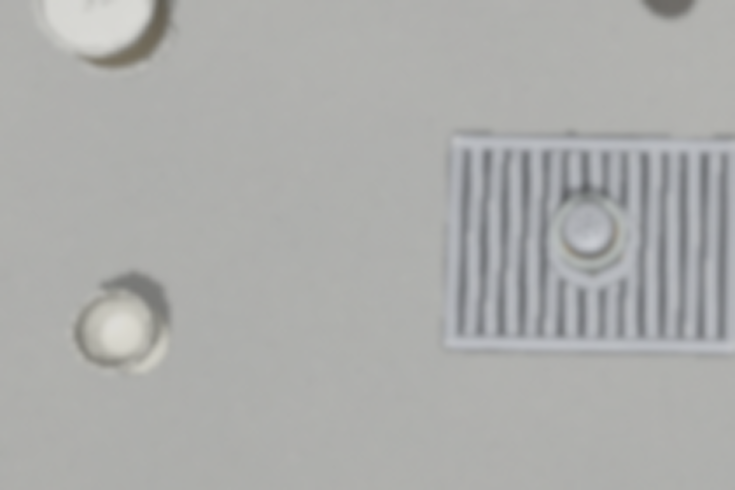

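```bash
python3 - <<'E'
from h import *
for n in('scene','top'):
    d=np.load(n+'0d.npy'); P=cloud(n,d)
    c=np.array([.489,.014])
    a=P[np.hypot(*(P[:,:2]-c).T)<.04]
    for lo,hi in((.03,.05),(.05,.066),(.066,.072),(.072,.08),(.08,.086),(.086,.1)):
        b=a[(a[:,2]>lo)&(a[:,2]<hi)]
        if len(b): print(n,lo,len(b),b.mean(0).round(4),b.min(0).round(4),b.max(0).round(4))
    t=P[(np.abs(P[:,0]-.489)<.1)&(np.abs(P[:,1]-.014)<.13)&(P[:,2]>.009)&(P[:,2]<.03)]
    m=(np.percentile(t,1,axis=0)+np.percentile(t,99,axis=0))/2
    uv=t[:,:2].astype(np.float32)
    print('tray',n,len(t),m,cv2.minAreaRect(uv))
    e=P[np.hypot(P[:,0]-.424,P[:,1]-.306)<.06]
    for lo,hi in((.008,.03),(.03,.05),(.05,.07)):
        b=e[(e[:,2]>lo)&(e[:,2]<hi)]
        if len(b): print('cup',n,lo,len(b),b.mean(0).round(4),b.min(0).round(4),b.max(0).round(4))
E
```

```text
scene 0.03 91 [ 0.4816 -0.0046  0.0393] [ 0.4668 -0.0159  0.03  ] [0.5057 0.0194 0.0498]
scene 0.05 102 [ 0.4797 -0.0033  0.0579] [ 0.4664 -0.0147  0.0502] [0.5083 0.0242 0.0657]
scene 0.066 89 [ 4.842e-01 -4.000e-04  6.900e-02] [ 0.4661 -0.0147  0.066 ] [0.5122 0.0289 0.072 ]
scene 0.072 32 [ 0.4821 -0.0015  0.0761] [ 0.4728 -0.011   0.072 ] [0.498  0.0149 0.0794]
scene 0.08 36 [ 4.845e-01 -2.000e-04  8.340e-02] [ 0.4741 -0.0077  0.0801] [0.5027 0.0237 0.086 ]
scene 0.086 94 [0.4882 0.0072 0.0887] [ 0.4742 -0.008   0.086 ] [0.5041 0.023  0.0923]
tray scene 2957 [0.48855722 0.00712203 0.01723869] ((0.4896498918533325, 0.00780852884054184), (0.14207258820533752, 0.19251276552677155), 0.21739766001701355)
cup scene 0.008 82 [0.4232 0.294  0.0141] [0.4048 0.2798 0.008 ] [0.4418 0.3152 0.0299]
cup scene 0.03 150 [0.4274 0.3072 0.0424] [0.4017 0.2793 0.0303] [0.4486 0.3279 0.0499]
cup scene 0.05 136 [0.4262 0.303  0.0559] [0.4009 0.2769 0.0501] [0.4505 0.3313 0.0626]
top 0.03 32 [0.479  0.0031 0.043 ] [ 0.4673 -0.0142  0.0322] [0.4989 0.0262 0.0498]
top 0.05 66 [0.4862 0.0089 0.0618] [ 0.4679 -0.0127  0.0501] [0.5143 0.031  0.066 ]
top 0.066 90 [0.4887 0.0082 0.0686] [ 0.4671 -0.0129  0.066 ] [0.5113 0.0307 0.0718]
top 0.072 15 [0.4823 0.0029 0.0758] [ 0.4709 -0.0128  0.0721] [0.5101 0.0167 0.0797]
top 0.08 54 [0.4902 0.0056 0.0842] [ 0.4742 -0.007   0.0803] [0.5063 0.0234 0.086 ]
top 0.086 122 [0.4896 0.0097 0.0892] [ 0.4753 -0.007   0.086 ] [0.5054 0.0231 0.0956]
tray top 4602 [0.49010981 0.00837756 0.01622241] ((0.490398645401001, 0.00913197547197342), (0.14130689203739166, 0.18957948684692383), 0.4057801067829132)
cup top 0.008 92 [0.426  0.302  0.0232] [0.3742 0.2809 0.0081] [0.4728 0.3557 0.03  ]
cup top 0.03 268 [0.4274 0.3079 0.0374] [0.4021 0.2797 0.0301] [0.4486 0.3275 0.0499]
cup top 0.05 122 [0.4269 0.3058 0.0561] [0.4009 0.2778 0.0502] [0.4513 0.33   0.0652]
```

```bash
python3 - <<'E'
from h import *
ims=[]
for i in range(6):
    im,d=r.capture('scene'); ims.append(im.astype(float))
im=np.mean(ims,0); 
f,cx,cy,R,t=cam('scene'); print('cam',-R.T@t)
z=cv2.resize(im[235:275,262:308].clip(0,255).astype(np.uint8),None,fx=14,fy=14,interpolation=cv2.INTER_CUBIC)
z2=z.copy()
for a in np.arange(0,1.6,.2):
    th=np.pi+a
    for zz,c in((.038,(255,0,0)),(.047,(0,255,0))):
        u,v=proj('scene',[.490+.023*np.cos(th),.0085+.023*np.sin(th),zz])
        cv2.circle(z2,(int((u-262+.5)*14),int((v-235+.5)*14)),3,c,-1)
save(z[:,:],'z1');save(z2,'z2')
print(r.get_state()['time_s'])
E
```

```text
cam [ 0.04597538 -0.60122545  0.78333581]
1.0
```

View pics/z1.png

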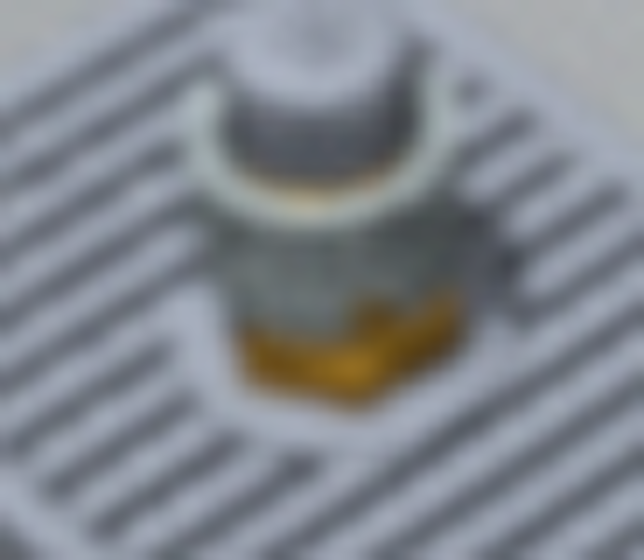

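View pics/z2.png

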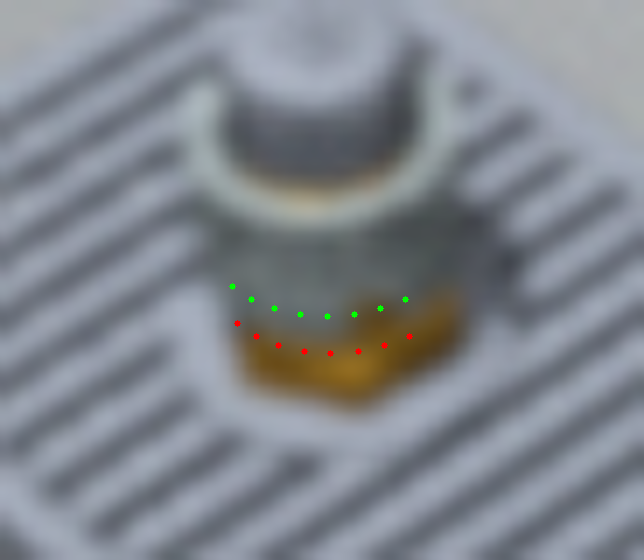

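```bash
python3 - <<'E'
from h import *
im=np.mean([r.capture('scene')[0].astype(float) for _ in range(4)],0)
br=(im[...,0]-im[...,2]).astype(np.float32)
for zz in np.arange(.052,.030,-.002):
    row=[]
    for a in np.arange(-.2,2.5,.15):
        th=np.pi+a; u,v=proj('scene',[.490+.023*np.cos(th),.0085+.023*np.sin(th),zz])
        row.append(int(cv2.remap(br,np.float32([[u]]),np.float32([[v]]),1)[0,0]))
    print(round(zz,3),row)
print(np.arange(-.2,2.5,.15).round(2))
E
```

```text
0.052 [-9, -10, -9, -9, -10, -9, -10, -7, 2, 3, -4, -7, -7, -8, -6, -8, -10, -11, -17]
0.05 [-9, -10, -9, -9, -9, -8, -10, -5, 10, 16, 2, -4, -5, -8, -7, -7, -9, -11, -14]
0.048 [-10, -11, -9, -8, -7, -7, -8, -1, 19, 30, 12, 0, 0, -5, -7, -7, -8, -10, -11]
0.046 [-12, -12, -10, -5, -5, -4, -3, 4, 28, 45, 26, 7, 9, 3, -6, -8, -8, -9, -11]
0.044 [-14, -12, -8, -2, 5, 5, 4, 12, 37, 56, 42, 21, 22, 13, -3, -8, -9, -9, -10]
0.042 [-15, -12, -5, 13, 18, 21, 23, 31, 51, 66, 57, 38, 35, 27, 5, -8, -10, -9, -9]
0.04 [-16, -12, 5, 31, 39, 41, 44, 53, 67, 76, 70, 55, 50, 38, 13, -4, -9, -10, -9]
0.038 [-17, -7, 19, 51, 57, 61, 68, 79, 85, 83, 78, 66, 58, 48, 21, -1, -9, -10, -9]
0.036 [-16, 0, 34, 64, 71, 77, 86, 96, 99, 88, 78, 69, 62, 50, 26, 2, -7, -10, -10]
0.034 [-13, 7, 44, 72, 76, 81, 95, 106, 106, 87, 73, 62, 59, 49, 29, 5, -6, -10, -10]
0.032 [-9, 14, 48, 70, 76, 78, 88, 99, 100, 82, 62, 52, 48, 41, 26, 6, -4, -9, -10]
[-0.2  -0.05  0.1   0.25  0.4   0.55  0.7   0.85  1.    1.15  1.3   1.45
  1.6   1.75  1.9   2.05  2.2   2.35  2.5 ]
```

```bash
cat >> h.py <<'E'
from scipy.spatial.transform import Rotation as Ro
def st(tgt=None,yaw=None):
    s=r.get_state(); R=Ro.from_euler('xyz',s['eef_rot'],degrees=True).as_matrix()
    p=s['tcp_pos']; y=R[:,1]
    print('t',round(s['time_s'],2),'p',p.round(4),'jawaz',np.degrees(np.arctan2(y[1],y[0])).round(2),'x',R[:,0].round(4),'F',s['contact_force'].round(1),'M',s['moment'].round(2),'w',round(s['gripper_width'],4),'j',s['joints'].round(1))
    if tgt is not None: print('delta tool (rows of .02):',(R.T@(np.array(tgt)-p)/.02).round(2))
    D=np.array([0,0,-1.]); 
    if yaw is None: yy=y-D*(y@D); yy/=np.linalg.norm(yy)
    else: yy=np.array([np.cos(np.radians(yaw)),np.sin(np.radians(yaw)),0])
    G=np.c_[D,yy,np.cross(D,yy)]
    print('rotvec rows of .08:',(Ro.from_matrix(R.T@G).as_rotvec()/.08).round(2))
E
python3 -c "
from h import *
st([.49,.0085,.2]); st(yaw=20)"
```

```text
t 1.2 p [0.1695 0.6534 0.2155] jawaz -104.54 x [ 0.  0. -1.] F [-0.3  1.   0.4] M [0.   0.04 0.02] w 0.0877 j [ 92.   20.5   0.7   0.  -70.1 -16.5]
delta tool (rows of .02): [  0.77  27.19 -23.61]
rotvec rows of .08: [-0. -0.  0.]
t 1.2 p [0.1695 0.6534 0.2155] jawaz -104.54 x [ 0.  0. -1.] F [-0.3  1.   0.4] M [0.   0.04 0.02] w 0.0877 j [ 92.   20.5   0.7   0.  -70.1 -16.5]
rotvec rows of .08: [-27.17  -0.    -0.  ]
```

Call:
arm_command(plan=[{"dy": 1,"dz": -0.87},{"dy": 1,"dz": -0.87},{"dy": 1,"dz": -0.87},{"dy": 1,"dz": -0.87},{"dy": 1,"dz": -0.87},{"dy": 1,"dz": -0.87},{"dy": 1,"dz": -0.87},{"dy": 1,"dz": -0.87},{"dy": 1,"dz": -0.87},{"dy": 1,"dz": -0.87},{"dy": 1,"dz": -0.87},{"dy": 1,"dz": -0.87},{"dy": 1,"dz": -0.87},{"dy": 1,"dz": -0.87},{"dy": 1,"dz": -0.87},{"dy": 1,"dz": -0.87},{"dy": 1,"dz": -0.87},{"dy": 1,"dz": -0.87},{"dy": 1,"dz": -0.87},{"dy": 1,"dz": -0.87}], fingers=-1)

```text
schema error: expected keys dx, dy, dz, wx, wy, wz
```

```bash
python3 -c "
from h import *
st([.49,.0085,.15])"
```

```text
t 1.2 p [0.1695 0.6534 0.2155] jawaz -104.54 x [ 0.  0. -1.] F [-0.3  1.   0.4] M [0.   0.04 0.02] w 0.0877 j [ 92.   20.5   0.7   0.  -70.1 -16.5]
delta tool (rows of .02): [  3.27  27.19 -23.61]
rotvec rows of .08: [-0. -0.  0.]
```

All keys are needed in each row.

Call:
arm_command(plan=[{"dx": 0,"dy": 1,"dz": -0.87,"wx": 0,"wy": 0,"wz": 0},{"dx": 0,"dy": 1,"dz": -0.87,"wx": 0,"wy": 0,"wz": 0},{"dx": 0,"dy": 1,"dz": -0.87,"wx": 0,"wy": 0,"wz": 0},{"dx": 0,"dy": 1,"dz": -0.87,"wx": 0,"wy": 0,"wz": 0},{"dx": 0,"dy": 1,"dz": -0.87,"wx": 0,"wy": 0,"wz": 0},{"dx": 0,"dy": 1,"dz": -0.87,"wx": 0,"wy": 0,"wz": 0},{"dx": 0,"dy": 1,"dz": -0.87,"wx": 0,"wy": 0,"wz": 0},{"dx": 0,"dy": 1,"dz": -0.87,"wx": 0,"wy": 0,"wz": 0},{"dx": 0,"dy": 1,"dz": -0.87,"wx": 0,"wy": 0,"wz": 0},{"dx": 0,"dy": 1,"dz": -0.87,"wx": 0,"wy": 0,"wz": 0},{"dx": 0,"dy": 1,"dz": -0.87,"wx": 0,"wy": 0,"wz": 0},{"dx": 0,"dy": 1,"dz": -0.87,"wx": 0,"wy": 0,"wz": 0},{"dx": 0,"dy": 1,"dz": -0.87,"wx": 0,"wy": 0,"wz": 0},{"dx": 0,"dy": 1,"dz": -0.87,"wx": 0,"wy": 0,"wz": 0},{"dx": 0,"dy": 1,"dz": -0.87,"wx": 0,"wy": 0,"wz": 0},{"dx": 0,"dy": 1,"dz": -0.87,"wx": 0,"wy": 0,"wz": 0},{"dx": 0,"dy": 1,"dz": -0.87,"wx": 0,"wy": 0,"wz": 0},{"dx": 0,"dy": 1,"dz": -0.87,"wx": 0,"wy": 0,"wz": 0},{"dx": 0,"dy": 1,"dz": -0.87,"wx": 0,"wy": 0,"wz": 0},{"dx": 0,"dy": 1,"dz": -0.87,"wx": 0,"wy": 0,"wz": 0}], fingers=-1)

```text
time_s: 2.87
tcp_pos: [0.4137, 0.1611, 0.2166]
eef_rot: [-113.2, 89.5, 52.8]
contact_force: [0.1, 0.8, -0.1]
gripper_width: 0.0878
```

```bash
python3 -c "
from h import *
st([.49,.0085,.15])"
```

```text
t 2.87 p [0.4137 0.1611 0.2166] jawaz -104.05 x [ 0.0054  0.0071 -1.    ] F [ 0.1  0.8 -0.1] M [ 0.01 -0.05 -0.03] w 0.0878 j [ 46.8  -2.3 -27.   -0.1 -64.8  29.2]
delta tool (rows of .02): [ 3.3   6.5  -5.54]
rotvec rows of .08: [-0.   -0.04  0.1 ]
```

Call:
arm_command(plan=[{"dx": 0.4,"dy": 0.9,"dz": -0.77,"wx": 0,"wy": -0.02,"wz": 0.05},{"dx": 0.4,"dy": 0.9,"dz": -0.77,"wx": 0,"wy": -0.02,"wz": 0.05},{"dx": 0.4,"dy": 0.9,"dz": -0.77,"wx": 0,"wy": 0,"wz": 0},{"dx": 0.4,"dy": 0.9,"dz": -0.77,"wx": 0,"wy": 0,"wz": 0},{"dx": 0.4,"dy": 0.9,"dz": -0.77,"wx": 0,"wy": 0,"wz": 0},{"dx": 0.4,"dy": 0.8,"dz": -0.7,"wx": 0,"wy": 0,"wz": 0},{"dx": 0.4,"dy": 0.6,"dz": -0.5,"wx": 0,"wy": 0,"wz": 0},{"dx": 0,"dy": 0,"dz": 0,"wx": 0,"wy": 0,"wz": 0}])

```text
time_s: 3.53
tcp_pos: [0.4882, 0.0118, 0.161]
eef_rot: [-134.5, 89.5, 31.3]
contact_force: [-0.2, 0.6, -0.9]
gripper_width: 0.0878
```

```bash
python3 -c "
from h import *
st([.49,.0085,.12])"
```

```text
t 3.53 p [0.4882 0.0118 0.161 ] jawaz -104.21 x [ 0.0068  0.0041 -1.    ] F [-0.2  0.6 -0.9] M [0.01 0.09 0.05] w 0.0878 j [ 24.5   5.2 -27.1  -0.1 -57.3  51.4]
delta tool (rows of .02): [ 2.05  0.15 -0.12]
rotvec rows of .08: [-0.   -0.07  0.07]
```

Call:
arm_command(plan=[{"dx": 0.8,"dy": 0.1,"dz": -0.1,"wx": 0,"wy": -0.07,"wz": 0.07},{"dx": 0.8,"dy": 0.05,"dz": -0.05,"wx": 0,"wy": 0,"wz": 0},{"dx": 0.8,"dy": 0,"dz": 0,"wx": 0,"wy": 0,"wz": 0},{"dx": 0,"dy": 0,"dz": 0,"wx": 0,"wy": 0,"wz": 0}])

```text
time_s: 3.87
tcp_pos: [0.4919, 0.0072, 0.1129]
eef_rot: [-149.1, 89.8, 16.4]
contact_force: [-0.9, -0.7, 0.1]
gripper_width: 0.0877
```

```bash
python3 -c "
from h import *
st([.49,.0085,.061])
im,d=r.capture('scene'); save(cv2.resize(im[190:310,220:360],None,fx=5,fy=5,interpolation=2),'a1')
im,d=r.capture('top'); save(cv2.resize(im[190:310,220:360],None,fx=5,fy=5,interpolation=2),'a2')"
```

```text
t 3.87 p [0.4919 0.0072 0.1129] jawaz -104.42 x [ 3.1e-03  9.0e-04 -1.0e+00] F [-0.9 -0.7  0.1] M [-0.06  0.17 -0.05] w 0.0877 j [ 23.8   8.7 -30.2   0.  -50.9  51.8]
delta tool (rows of .02): [ 2.6  -0.04  0.12]
rotvec rows of .08: [-0.   -0.03  0.02]
```

View pics/a1.png

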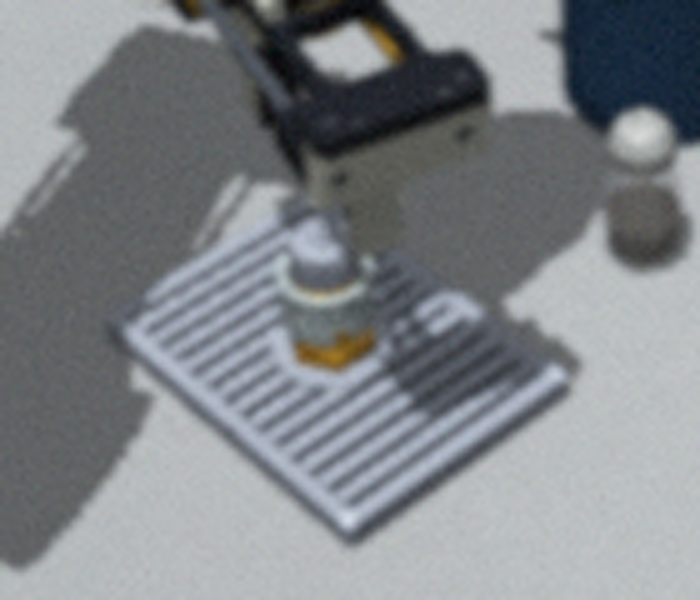

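Call:
arm_command(plan=[{"dx": 0.6,"dy": -0.04,"dz": 0.12,"wx": 0,"wy": -0.03,"wz": 0.02},{"dx": 0.7,"dy": 0,"dz": 0,"wx": 0,"wy": 0,"wz": 0},{"dx": 0.7,"dy": 0,"dz": 0,"wx": 0,"wy": 0,"wz": 0},{"dx": 0.5,"dy": 0,"dz": 0,"wx": 0,"wy": 0,"wz": 0},{"dx": 0,"dy": 0,"dz": 0,"wx": 0,"wy": 0,"wz": 0}])

```text
time_s: 4.38
tcp_pos: [0.497, 0.0123, 0.072]
eef_rot: [-152.1, 89.0, 13.7]
contact_force: [-0.4, -0.2, -0.1]
gripper_width: 0.0875
```

```bash
python3 -c "
from h import *
st([.49,.0085,.061])
im,d=r.capture('scene'); save(cv2.resize(im[190:310,220:360],None,fx=5,fy=5,interpolation=2),'a3')"
```

```text
t 4.38 p [0.497  0.0123 0.072 ] jawaz -104.14 x [ 0.0163  0.004  -0.9999] F [-0.4 -0.2 -0.1] M [-0.01  0.11 -0.  ] w 0.0875 j [ 24.3  11.8 -33.1   0.3 -44.2  51.4]
delta tool (rows of .02): [0.54 0.27 0.3 ]
rotvec rows of .08: [-0.   -0.19  0.1 ]
```

View pics/a3.png

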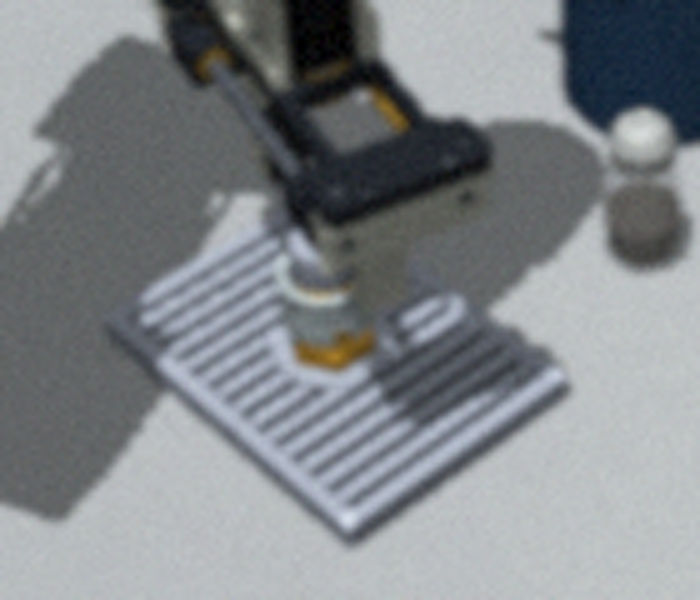

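Call:
arm_command(plan=[{"dx": 0.2,"dy": 0.27,"dz": 0.3,"wx": 0,"wy": -0.19,"wz": 0.1},{"dx": 0.15,"dy": 0,"dz": 0,"wx": 0,"wy": -0.03,"wz": 0.02},{"dx": 0.1,"dy": 0,"dz": 0,"wx": 0,"wy": -0.03,"wz": 0.02},{"dx": 0,"dy": 0,"dz": 0,"wx": 0,"wy": 0,"wz": 0}])

```text
time_s: 4.77
tcp_pos: [0.4921, 0.0095, 0.0673]
eef_rot: [39.0, 89.9, -155.1]
contact_force: [-0.3, 0.1, 0.2]
gripper_width: 0.0871
```

```bash
python3 -c "
from h import *
st([.49,.0085,.061])"
```

```text
t 4.77 p [0.4921 0.0095 0.0673] jawaz -104.04 x [-1.2e-03 -6.0e-04 -1.0e+00] F [-0.3  0.1  0.2] M [-0.02 -0.02  0.03] w 0.0871 j [ 24.   12.3 -33.1   0.  -44.7  51.9]
delta tool (rows of .02): [0.31 0.08 0.09]
rotvec rows of .08: [-0.    0.01 -0.01]
```

Call:
arm_command(plan=[{"dx": 0.2,"dy": 0.08,"dz": 0.09,"wx": 0,"wy": 0,"wz": 0},{"dx": 0.2,"dy": 0,"dz": 0.03,"wx": 0,"wy": 0,"wz": 0},{"dx": 0,"dy": 0,"dz": 0,"wx": 0,"wy": 0,"wz": 0}])

```text
time_s: 5.02
tcp_pos: [0.4899, 0.0086, 0.0594]
eef_rot: [-159.8, 90.0, 6.2]
contact_force: [0.5, 0.2, 0.2]
gripper_width: 0.0878
```

```bash
python3 -c "
from h import *
st([.49,.0085,.061])
im,d=r.capture('scene'); save(cv2.resize(im[190:310,220:360],None,fx=5,fy=5,interpolation=2),'a4')"
```

```text
t 5.02 p [0.4899 0.0086 0.0594] jawaz -104.05 x [ 4.e-04  0.e+00 -1.e+00] F [0.5 0.2 0.2] M [-0.01  0.02  0.01] w 0.0878 j [ 24.1  12.7 -33.9   0.  -43.3  51.9]
delta tool (rows of .02): [-0.08  0.01 -0.01]
rotvec rows of .08: [-0.   -0.01  0.  ]
```

View pics/a4.png

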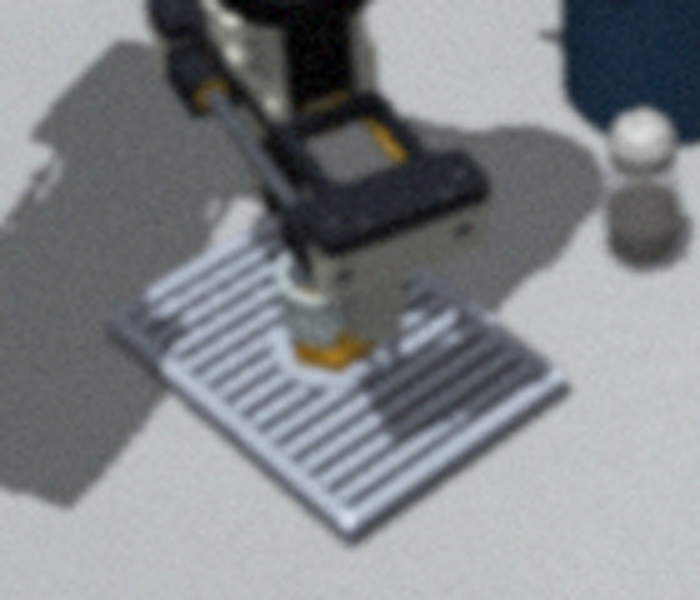

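Call:
arm_command(plan=[{"dx": 0,"dy": 0,"dz": 0,"wx": 0,"wy": 0,"wz": 0},{"dx": 0,"dy": 0,"dz": 0,"wx": 0,"wy": 0,"wz": 0},{"dx": 0,"dy": 0,"dz": 0,"wx": 0,"wy": 0,"wz": 0},{"dx": 0,"dy": 0,"dz": 0,"wx": 0,"wy": 0,"wz": 0},{"dx": 0,"dy": 0,"dz": 0,"wx": 0,"wy": 0,"wz": 0},{"dx": 0,"dy": 0,"dz": 0,"wx": 0,"wy": 0,"wz": 0}], fingers=1, force=30)

```text
time_s: 5.57
tcp_pos: [0.4901, 0.0087, 0.0597]
eef_rot: [175.8, 90.0, -18.3]
contact_force: [0.4, 0.1, 0.2]
gripper_width: 0.0531
```

```bash
python3 -c "
from h import *
st([.49,.0085,.061])"
```

```text
t 5.57 p [0.4901 0.0087 0.0597] jawaz -104.04 x [ 5.e-04 -2.e-04 -1.e+00] F [0.4 0.1 0.2] M [-0.02 -0.02 -0.03] w 0.0531 j [ 24.1  12.7 -33.9   0.  -43.4  51.9]
delta tool (rows of .02): [-0.06  0.01  0.  ]
rotvec rows of .08: [ 0.   -0.01 -0.  ]
```

Call:
arm_command(plan=[{"dx": 0,"dy": 0,"dz": 0,"wx": 0,"wy": 0,"wz": 0},{"dx": 0,"dy": 0,"dz": 0,"wx": 0,"wy": 0,"wz": 0},{"dx": 0,"dy": 0,"dz": 0,"wx": 0,"wy": 0,"wz": 0}])

```text
time_s: 5.82
tcp_pos: [0.4902, 0.0087, 0.0598]
eef_rot: [-172.0, 90.0, -6.0]
contact_force: [1.0, 0.5, -0.3]
gripper_width: 0.0334
```

```bash
python3 -c "
from h import *
st([.49,.0085,.061])"
```

```text
t 5.82 p [0.4902 0.0087 0.0598] jawaz -104.03 x [ 8.e-04 -1.e-04 -1.e+00] F [ 1.   0.5 -0.3] M [-0.01 -0.04  0.01] w 0.0334 j [ 24.1  12.7 -33.9   0.  -43.4  51.9]
delta tool (rows of .02): [-0.06  0.01  0.01]
rotvec rows of .08: [-0.   -0.01  0.  ]
```

```bash
python3 -c "
from h import *
im,d=r.capture('scene'); save(cv2.resize(im[190:290,240:360],None,fx=6,fy=6,interpolation=2),'a5')
im,d=r.capture('top'); save(cv2.resize(im[190:310,220:360],None,fx=5,fy=5,interpolation=2),'a6')
st()"
```

```text
t 5.92 p [0.4901 0.0086 0.0598] jawaz -104.03 x [ 6.e-04 -2.e-04 -1.e+00] F [ 0.2 -0.2 -0.4] M [-0.17 -0.05  0.04] w 0.0316 j [ 24.1  12.7 -33.9   0.  -43.4  51.9]
rotvec rows of .08: [ 0.   -0.01 -0.  ]
```

View pics/a5.png

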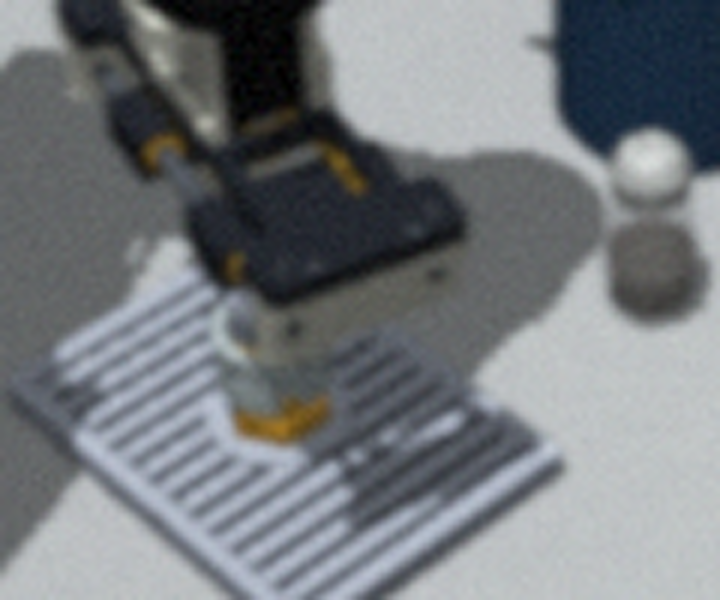

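View pics/a6.png

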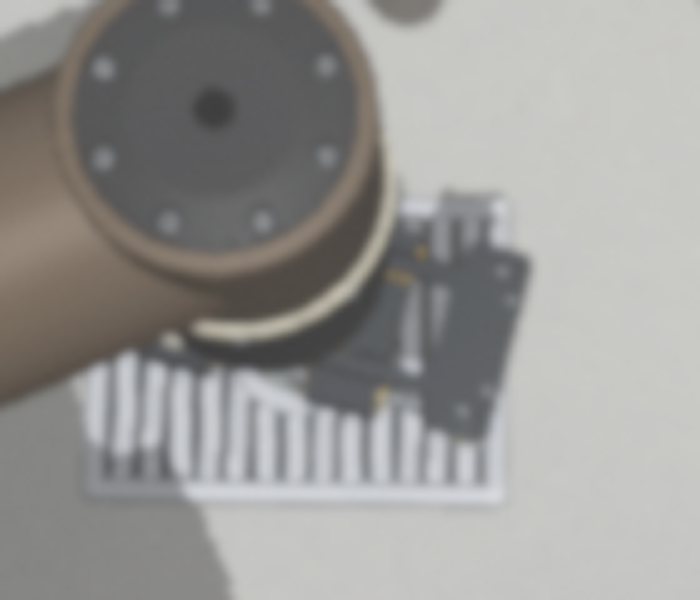

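```bash
python3 -c "
from h import *
a=np.radians(-104)
for rr in (.016,.023,.035,.044,.065):
  for z in (.048,.058,.068,.078): print(rr,z,np.round(proj('scene',[.49+rr*np.cos(a),.0086+rr*np.sin(a),z]),1))
print(r.tcp_to_tips)
im,d=r.capture('scene'); np.save('d5.npy',d); st()
P=cloud('scene',d); 
q=P[(np.hypot(P[:,0]-.49,P[:,1]-.0086)<.07)&(P[:,2]>.03)&(P[:,2]<.12)]-np.array([.49,.0086,0])
s=q[:,:2]@np.array([np.cos(a),np.sin(a)]); w=q[:,:2]@np.array([-np.sin(a),np.cos(a)])
for z in np.arange(.03,.115,.006):
  m=abs(q[:,2]-z)<.003
  if m.sum(): print(round(z,3),m.sum(),'along jaw',np.percentile(s[m],[5,50,95]).round(3),'w',np.percentile(w[m],[5,95]).round(3))
"
```

```text
0.016 0.048 [288.5 254. ]
0.016 0.058 [288.2 251. ]
0.016 0.068 [287.9 248. ]
0.016 0.078 [287.6 244.9]
0.023 0.048 [289.8 255.8]
0.023 0.058 [289.5 252.8]
0.023 0.068 [289.2 249.8]
0.023 0.078 [289.  246.7]
0.035 0.048 [292.1 259. ]
0.035 0.058 [291.8 256. ]
0.035 0.068 [291.5 252.9]
0.035 0.078 [291.3 249.8]
0.044 0.048 [293.8 261.4]
0.044 0.058 [293.6 258.4]
0.044 0.068 [293.3 255.3]
0.044 0.078 [293.  252.2]
0.065 0.048 [297.9 267. ]
0.065 0.058 [297.7 264. ]
0.065 0.068 [297.5 261. ]
0.065 0.078 [297.2 257.9]
0.011
t 5.97 p [0.4901 0.0086 0.0598] jawaz -104.03 x [ 6.e-04 -2.e-04 -1.e+00] F [-0.  -0.4  0.4] M [-0.24 -0.   -0.01] w 0.0311 j [ 24.1  12.7 -33.9   0.  -43.4  51.9]
rotvec rows of .08: [ 0.   -0.01 -0.  ]
0.03 27 along jaw [0.005 0.015 0.02 ] w [-0.019  0.011]
0.036 11 along jaw [0.014 0.016 0.018] w [-0.009  0.009]
0.042 23 along jaw [0.003 0.015 0.022] w [-0.023  0.018]
0.048 33 along jaw [0.001 0.017 0.023] w [-0.022  0.019]
0.054 41 along jaw [-0.002  0.019  0.023] w [-0.022  0.013]
0.06 37 along jaw [-0.002  0.018  0.023] w [-0.022  0.007]
0.066 33 along jaw [-0.013  0.01   0.023] w [-0.021  0.002]
0.072 22 along jaw [-0.01   0.006  0.028] w [-0.023 -0.005]
0.078 11 along jaw [0.001 0.03  0.032] w [-0.016  0.01 ]
0.084 16 along jaw [-0.002  0.005  0.013] w [-0.016 -0.01 ]
0.09 14 along jaw [-0.004  0.002  0.008] w [-0.014 -0.008]
```

```bash
python3 -c "
from h import *
d=np.load('d5.npy')
f,cx,cy,R,t=cam('scene')
def at(u,v):
  z=d[v,u]; return R.T@(np.array([(u-cx)/f*z,(v-cy)/f*z,z])-t)
for u in (283,287,291,295,300,308):
  print(u,[tuple((at(u,v)-[.49,.0086,0]).round(3)) for v in range(228,262,3)])
"
```

```text
283 [(np.float64(-0.036), np.float64(-0.049), np.float64(0.172)), (np.float64(-0.048), np.float64(-0.064), np.float64(0.181)), (np.float64(-0.055), np.float64(-0.073), np.float64(0.183)), (np.float64(-0.056), np.float64(-0.073), np.float64(0.175)), (np.float64(-0.058), np.float64(-0.074), np.float64(0.168)), (np.float64(-0.057), np.float64(-0.072), np.float64(0.158)), (np.float64(-0.057), np.float64(-0.07), np.float64(0.148)), (np.float64(-0.014), np.float64(-0.01), np.float64(0.068)), (np.float64(-0.017), np.float64(-0.013), np.float64(0.062)), (np.float64(-0.019), np.float64(-0.014), np.float64(0.054)), (np.float64(-0.018), np.float64(-0.011), np.float64(0.041)), (np.float64(-0.016), np.float64(-0.007), np.float64(0.027))]
287 [(np.float64(-0.036), np.float64(-0.062), np.float64(0.18)), (np.float64(-0.042), np.float64(-0.069), np.float64(0.18)), (np.float64(-0.047), np.float64(-0.076), np.float64(0.18)), (np.float64(-0.053), np.float64(-0.083), np.float64(0.18)), (np.float64(-0.056), np.float64(-0.085), np.float64(0.175)), (np.float64(-0.055), np.float64(-0.083), np.float64(0.164))
[... 2573 characters left out ...]
p.float64(-0.092), np.float64(0.179)), (np.float64(-0.009), np.float64(-0.096), np.float64(0.177)), (np.float64(-0.008), np.float64(-0.095), np.float64(0.167)), (np.float64(-0.005), np.float64(-0.091), np.float64(0.154)), (np.float64(-0.003), np.float64(-0.089), np.float64(0.142)), (np.float64(0.085), np.float64(0.016), np.float64(0.003)), (np.float64(0.066), np.float64(-0.006), np.float64(0.021)), (np.float64(0.061), np.float64(-0.011), np.float64(0.017)), (np.float64(0.056), np.float64(-0.016), np.float64(0.014)), (np.float64(0.045), np.float64(-0.029), np.float64(0.02)), (np.float64(0.039), np.float64(-0.036), np.float64(0.019)), (np.float64(0.034), np.float64(-0.041), np.float64(0.016))]
```

Call:
arm_command(plan=[{"dx": 0,"dy": 0,"dz": 0,"wx": 0,"wy": 0,"wz": 0},{"dx": 0,"dy": 0,"dz": 0,"wx": 0,"wy": 0,"wz": 0},{"dx": 0,"dy": 0,"dz": 0,"wx": 0,"wy": 0,"wz": 0},{"dx": 0,"dy": 0,"dz": 0,"wx": 0,"wy": 0,"wz": 0},{"dx": 0,"dy": 0,"dz": 0,"wx": 0,"wy": 0,"wz": 0},{"dx": 0,"dy": 0,"dz": 0,"wx": 0,"wy": 0,"wz": 0}], fingers=-0.6)

```text
time_s: 6.47
tcp_pos: [0.4902, 0.0087, 0.0598]
eef_rot: [-172.8, 90.0, -6.9]
contact_force: [-0.0, 0.2, -0.2]
gripper_width: 0.066
```

```bash
cat > look.py <<'E'
from h import *
import sys
im,d=r.capture('scene'); save(cv2.resize(im[200:280,245:345],None,fx=7,fy=7,interpolation=2),sys.argv[1]); np.save('dl.npy',d)
st([.49,.0085,.05])
E
python3 look.py a7
```

```text
t 6.52 p [0.4902 0.0087 0.0598] jawaz -104.04 x [ 7.e-04 -0.e+00 -1.e+00] F [-0.3 -0.1 -0.4] M [ 0.04  0.03 -0.  ] w 0.0676 j [ 24.1  12.7 -33.9   0.  -43.4  51.9]
delta tool (rows of .02): [0.49 0.01 0.01]
rotvec rows of .08: [-0.   -0.01  0.  ]
```

View pics/a7.png

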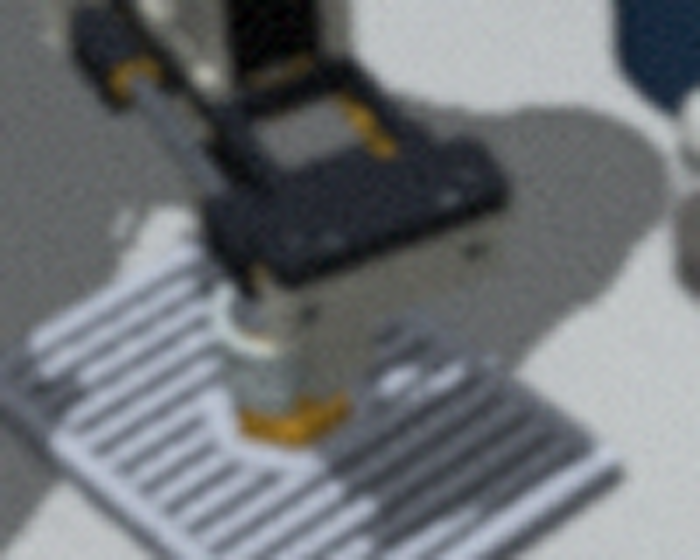

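Call:
arm_command(plan=[{"dx": 0.25,"dy": 0,"dz": 0,"wx": 0,"wy": 0,"wz": 0},{"dx": 0.25,"dy": 0,"dz": 0,"wx": 0,"wy": 0,"wz": 0},{"dx": 0.15,"dy": 0,"dz": 0,"wx": 0,"wy": 0,"wz": 0},{"dx": 0,"dy": 0,"dz": 0,"wx": 0,"wy": 0,"wz": 0}])

```text
time_s: 6.85
tcp_pos: [0.4902, 0.0087, 0.0454]
eef_rot: [-158.1, 89.9, 7.9]
contact_force: [0.0, 0.2, 1.1]
gripper_width: 0.0699
```

```bash
python3 look.py a8
```

```text
t 6.9 p [0.4902 0.0087 0.0456] jawaz -104.04 x [ 9.e-04  1.e-04 -1.e+00] F [0.1 0.2 0.8] M [-0.   -0.    0.01] w 0.0703 j [ 24.1  13.9 -34.8   0.  -41.3  51.9]
delta tool (rows of .02): [-0.22  0.01  0.01]
rotvec rows of .08: [-0.   -0.01  0.  ]
```

View pics/a8.png

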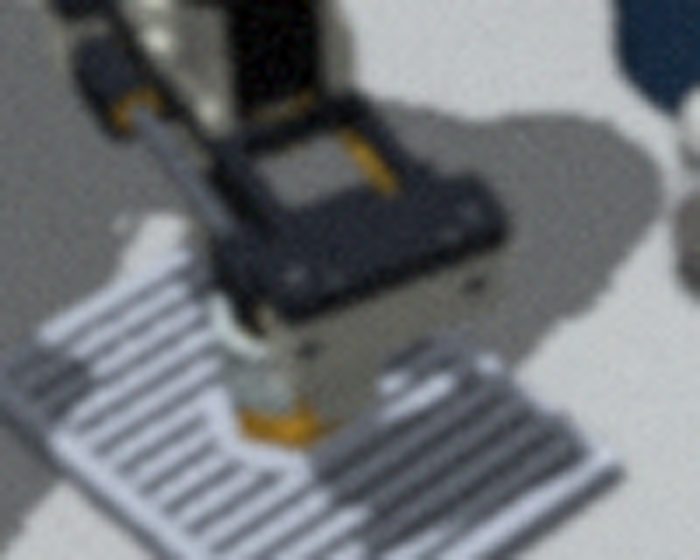

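Call:
arm_command(plan=[{"dx": 0,"dy": 0,"dz": 0,"wx": 0,"wy": 0,"wz": 0},{"dx": 0,"dy": 0,"dz": 0,"wx": 0,"wy": 0,"wz": 0},{"dx": 0,"dy": 0,"dz": 0,"wx": 0,"wy": 0,"wz": 0},{"dx": 0,"dy": 0,"dz": 0,"wx": 0,"wy": 0,"wz": 0},{"dx": 0,"dy": 0,"dz": 0,"wx": 0,"wy": 0,"wz": 0},{"dx": 0,"dy": 0,"dz": 0,"wx": 0,"wy": 0,"wz": 0},{"dx": 0,"dy": 0,"dz": 0,"wx": 0,"wy": 0,"wz": 0}], fingers=1, force=30)

```text
time_s: 7.48
tcp_pos: [0.4902, 0.0086, 0.0456]
eef_rot: [-177.4, 90.0, -11.5]
contact_force: [0.9, -0.4, -0.8]
gripper_width: 0.045
```

```bash
python3 look.py a9
```

```text
t 7.53 p [0.4902 0.0086 0.0456] jawaz -104.04 x [ 7.e-04 -2.e-04 -1.e+00] F [ 0.7  0.5 -0.8] M [-0.14 -0.13  0.09] w 0.0449 j [ 24.1  13.9 -34.8   0.  -41.3  51.9]
delta tool (rows of .02): [-0.22  0.01  0.01]
rotvec rows of .08: [ 0.   -0.01 -0.  ]
```

View pics/a9.png

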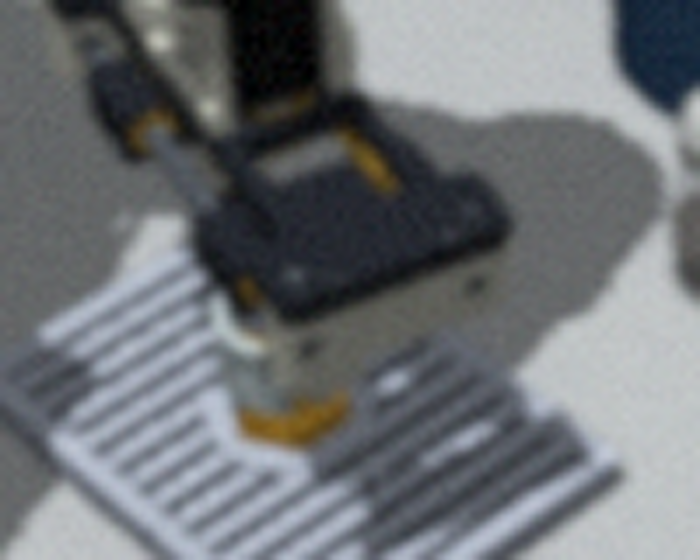

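Call:
arm_command(plan=[{"dx": 0,"dy": 0,"dz": 0,"wx": 0.7,"wy": 0,"wz": 0},{"dx": 0,"dy": 0,"dz": 0,"wx": 0.7,"wy": 0,"wz": 0},{"dx": 0,"dy": 0,"dz": 0,"wx": 0.7,"wy": 0,"wz": 0},{"dx": 0,"dy": 0,"dz": 0,"wx": 0.7,"wy": 0,"wz": 0}])

```text
time_s: 7.87
tcp_pos: [0.4901, 0.0083, 0.0456]
eef_rot: [157.0, 90.0, -50.3]
contact_force: [0.3, -0.0, -1.2]
gripper_width: 0.0452
```

```bash
python3 look.py b1
```

```text
t 7.92 p [0.4901 0.0083 0.0456] jawaz -117.51 x [ 5.e-04 -5.e-04 -1.e+00] F [-0.6  0.  -1.5] M [-0.27 -0.14 -0.03] w 0.045 j [ 24.   13.9 -34.8   0.1 -41.3  38.4]
delta tool (rows of .02): [-0.22 -0.01  0.01]
rotvec rows of .08: [ 0.   -0.01 -0.  ]
```

View pics/b1.png

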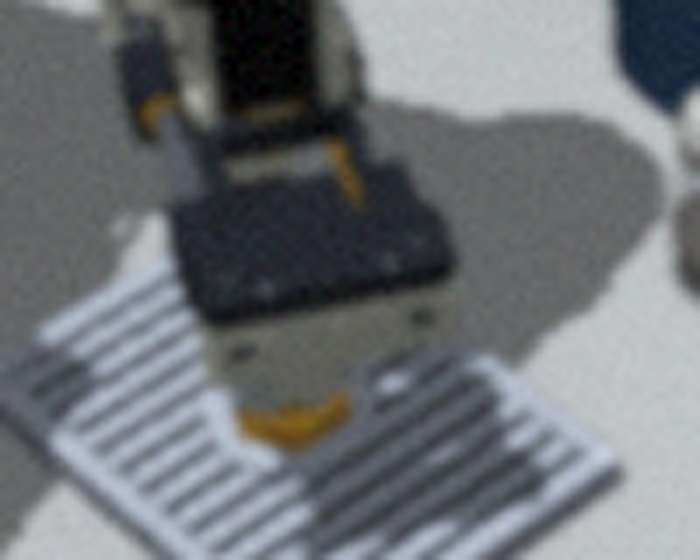

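Call:
arm_command(plan=[{"dx": 0,"dy": 0,"dz": 0,"wx": 0.8,"wy": 0,"wz": 0},{"dx": 0,"dy": 0,"dz": 0,"wx": 0.8,"wy": 0,"wz": 0},{"dx": 0,"dy": 0,"dz": 0,"wx": 0.8,"wy": 0,"wz": 0},{"dx": 0,"dy": 0,"dz": 0,"wx": 0.8,"wy": 0,"wz": 0},{"dx": 0,"dy": 0,"dz": 0,"wx": 0.8,"wy": 0,"wz": 0},{"dx": 0,"dy": 0,"dz": 0,"wx": 0.8,"wy": 0,"wz": 0},{"dx": 0,"dy": 0,"dz": 0,"wx": 0.8,"wy": 0,"wz": 0}])

```text
time_s: 8.5
tcp_pos: [0.4897, 0.0078, 0.0456]
eef_rot: [139.0, 89.9, -94.7]
contact_force: [-0.4, -0.4, -1.7]
gripper_width: 0.045
```

```bash
python3 look.py b2
```

```text
t 8.55 p [0.4897 0.0078 0.0456] jawaz -143.95 x [-1.0e-04 -1.1e-03 -1.0e+00] F [-0.1 -0.3 -1. ] M [-0.15 -0.09  0.02] w 0.045 j [ 24.   13.9 -34.8   0.1 -41.3  12. ]
delta tool (rows of .02): [-0.22 -0.03  0.02]
rotvec rows of .08: [ 0.   -0.01 -0.01]
```

View pics/b2.png

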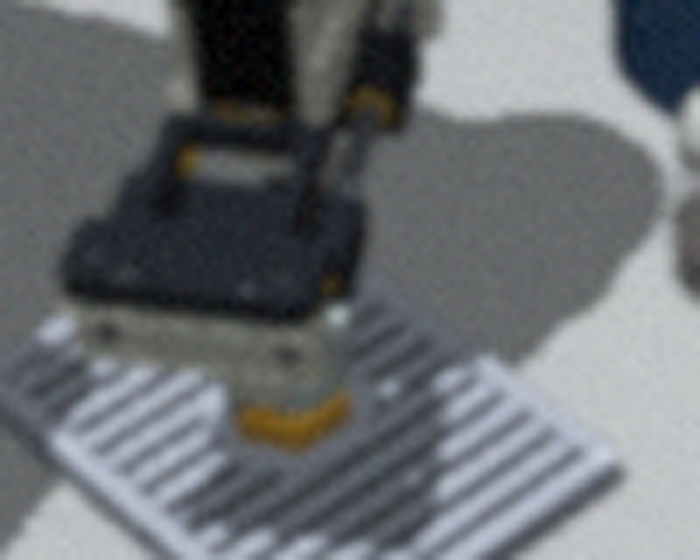

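Call:
arm_command(plan=[{"dx": 0,"dy": 0,"dz": 0,"wx": 0.8,"wy": 0,"wz": 0},{"dx": 0,"dy": 0,"dz": 0,"wx": 0.8,"wy": 0,"wz": 0},{"dx": 0,"dy": 0,"dz": 0,"wx": 0.8,"wy": 0,"wz": 0},{"dx": 0,"dy": 0,"dz": 0,"wx": 0.8,"wy": 0,"wz": 0},{"dx": 0,"dy": 0,"dz": 0,"wx": 0.8,"wy": 0,"wz": 0},{"dx": 0,"dy": 0,"dz": 0,"wx": 0.8,"wy": 0,"wz": 0},{"dx": 0,"dy": 0,"dz": 0,"wx": 0.4,"wy": 0,"wz": 0},{"dx": 0,"dy": 0,"dz": 0,"wx": 0,"wy": 0,"wz": 0}])

```text
time_s: 9.22
tcp_pos: [0.4892, 0.0076, 0.0456]
eef_rot: [140.3, 89.9, -117.4]
contact_force: [0.2, -0.3, -1.2]
gripper_width: 0.0449
```

```bash
python3 look.py b3; python3 - <<'E'
from h import *
im=np.mean([r.capture('scene')[0].astype(float) for _ in range(3)],0)
br=(im[...,0]-im[...,2]).astype(np.float32)
for zz in np.arange(.050,.034,-.002):
    row=[]
    for a in np.arange(-.5,1.0,.1):
        th=np.pi+a; u,v=proj('scene',[.490+.023*np.cos(th),.0085+.023*np.sin(th),zz])
        row.append(int(cv2.remap(br,np.float32([[u]]),np.float32([[v]]),1)[0,0]))
    print(round(zz,3),row)
E
```

```text
t 9.27 p [0.4892 0.0076 0.0456] jawaz -167.59 x [-7.0e-04 -1.4e-03 -1.0e+00] F [ 0.2 -0.1 -0.7] M [-0.16 -0.14  0.03] w 0.0449 j [ 24.   13.9 -34.8   0.1 -41.4 -11.7]
delta tool (rows of .02): [-0.22 -0.05  0.04]
rotvec rows of .08: [ 0.   -0.01 -0.01]
0.05 [4, 4, 4, 3, 3, 3, 4, 4, 1, -2, -7, -8, -8, -9, -8]
0.048 [4, 4, 3, 2, 2, 4, 4, 3, 0, -3, -5, -6, -6, -8, -7]
0.046 [4, 3, 2, 2, 4, 3, 3, 3, 4, 1, -1, -1, 0, -2, 0]
0.044 [3, 2, 2, 3, 2, 1, 4, 7, 11, 14, 11, 8, 8, 7, 9]
0.042 [3, 2, 2, 1, 0, 0, 6, 19, 30, 30, 28, 28, 30, 31, 31]
0.04 [2, 2, 0, -2, -1, 2, 20, 38, 47, 50, 52, 51, 53, 55, 55]
0.038 [2, 0, -3, -4, -1, 12, 35, 56, 66, 67, 68, 69, 71, 75, 74]
0.036 [0, -3, -5, -4, 3, 23, 49, 70, 73, 76, 81, 81, 81, 85, 85]
```

View pics/b3.png

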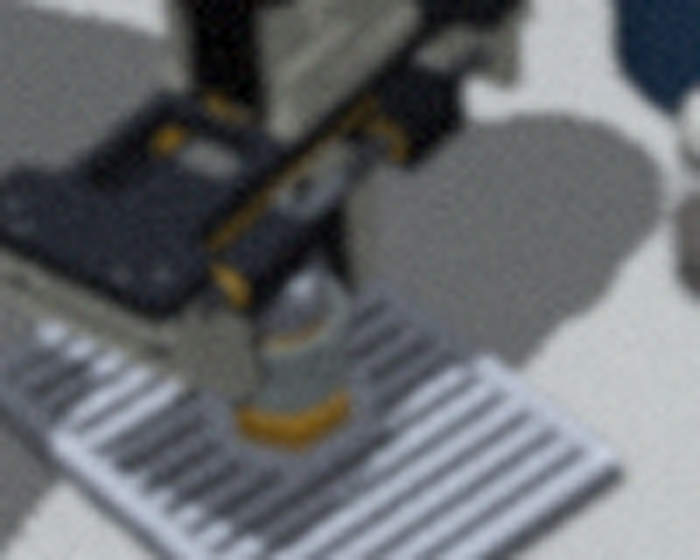

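Call:
arm_command(plan=[{"dx": 0.06,"dy": 0,"dz": 0,"wx": 0,"wy": 0,"wz": 0},{"dx": 0.06,"dy": 0,"dz": 0,"wx": 0,"wy": 0,"wz": 0}])

```text
time_s: 9.58
tcp_pos: [0.4893, 0.0075, 0.0437]
eef_rot: [147.8, 89.9, -109.6]
contact_force: [-2.4, 0.0, 5.7]
gripper_width: 0.045
```

```bash
python3 -c "
from h import *
st([.49,.0085,.0456])"
```

```text
t 9.58 p [0.4893 0.0075 0.0437] jawaz -167.47 x [-5.0e-04 -1.5e-03 -1.0e+00] F [-2.4  0.   5.7] M [0.03 0.72 0.01] w 0.045 j [ 24.   14.  -35.    0.1 -41.1 -11.6]
delta tool (rows of .02): [-0.1  -0.05  0.04]
rotvec rows of .08: [ 0.   -0.02 -0.01]
```

Call:
arm_command(plan=[{"dx": 0.06,"dy": 0,"dz": 0,"wx": 0,"wy": 0,"wz": 0},{"dx": 0.06,"dy": 0,"dz": 0,"wx": 0,"wy": 0,"wz": 0}])

```text
time_s: 9.75
tcp_pos: [0.4893, 0.0076, 0.0419]
eef_rot: [157.9, 89.9, -99.5]
contact_force: [-3.6, 1.4, 7.7]
gripper_width: 0.0449
```

```bash
python3 look.py b4
```

```text
t 9.8 p [0.4893 0.0076 0.0417] jawaz -167.38 x [-3.0e-04 -1.5e-03 -1.0e+00] F [-2.5 -0.6  5.5] M [ 0.22  0.82 -0.07] w 0.0454 j [ 24.   14.2 -35.1   0.1 -40.8 -11.5]
delta tool (rows of .02): [-0.41 -0.04  0.04]
rotvec rows of .08: [ 0.   -0.02 -0.01]
```

View pics/b4.png

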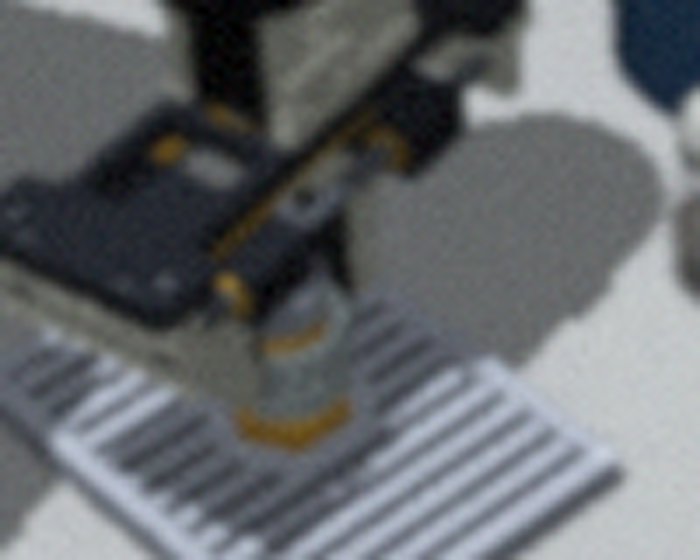

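Call:
arm_command(plan=[{"dx": 0.06,"dy": 0,"dz": 0,"wx": 0,"wy": 0,"wz": 0},{"dx": 0.06,"dy": 0,"dz": 0,"wx": 0,"wy": 0,"wz": 0}])

```text
time_s: 9.97
tcp_pos: [0.4893, 0.0076, 0.0402]
eef_rot: [168.8, 89.9, -88.5]
contact_force: [-4.1, 0.0, 8.7]
gripper_width: 0.0451
```

```bash
python3 look.py b5
```

```text
t 10.02 p [0.4893 0.0076 0.0401] jawaz -167.28 x [-1.0e-04 -1.7e-03 -1.0e+00] F [-2.9 -0.5  7.1] M [ 0.19  0.98 -0.04] w 0.0448 j [ 24.   14.3 -35.2   0.1 -40.5 -11.4]
delta tool (rows of .02): [-0.5  -0.05  0.04]
rotvec rows of .08: [ 0.   -0.02 -0.01]
```

View pics/b5.png

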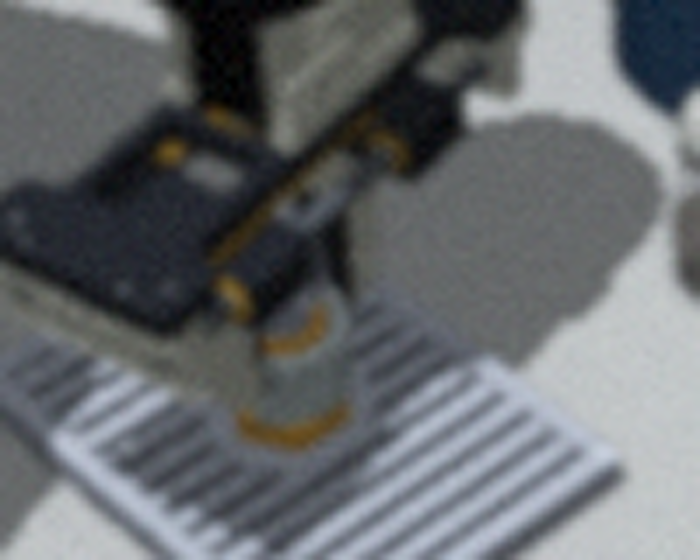

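Call:
arm_command(plan=[{"dx": 0.05,"dy": 0,"dz": 0,"wx": 0,"wy": 0,"wz": 0},{"dx": 0.05,"dy": 0,"dz": 0,"wx": 0,"wy": 0,"wz": 0}])

```text
time_s: 10.18
tcp_pos: [0.4893, 0.0076, 0.0391]
eef_rot: [176.4, 89.9, -80.8]
contact_force: [-3.5, -0.6, 10.1]
gripper_width: 0.0453
```

```bash
python3 look.py b6
```

```text
t 10.23 p [0.4893 0.0076 0.039 ] jawaz -167.19 x [ 3.0e-04 -1.8e-03 -1.0e+00] F [-3.3  1.   8.4] M [ 0.2   1.19 -0.1 ] w 0.0451 j [ 24.   14.4 -35.3   0.2 -40.3 -11.4]
delta tool (rows of .02): [-0.55 -0.04  0.04]
rotvec rows of .08: [ 0.   -0.02 -0.  ]
```

View pics/b6.png

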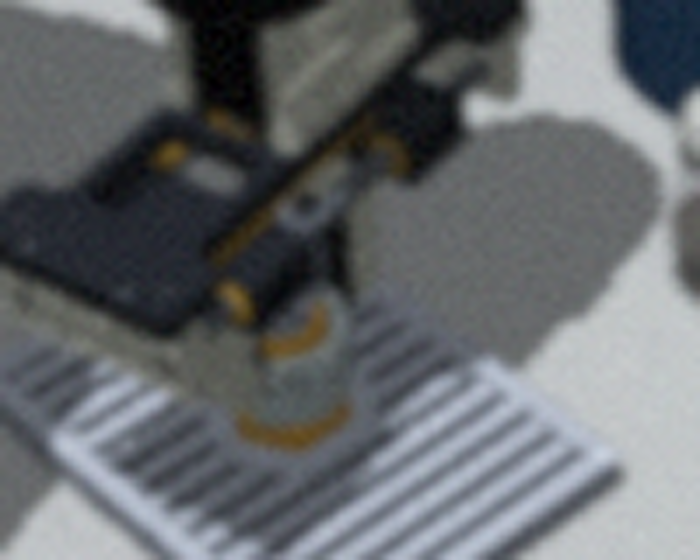

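Call:
arm_command(plan=[{"dx": 0.06,"dy": 0,"dz": 0,"wx": 0,"wy": 0,"wz": 0},{"dx": 0.05,"dy": 0,"dz": 0,"wx": 0,"wy": 0,"wz": 0}])

```text
time_s: 10.4
tcp_pos: [0.4893, 0.0076, 0.0383]
eef_rot: [-176.8, 89.9, -73.9]
contact_force: [-6.0, 1.5, 20.0]
gripper_width: 0.0452
```

```bash
python3 look.py b7
```

```text
t 10.45 p [0.4893 0.0075 0.0384] jawaz -167.08 x [ 7.0e-04 -2.1e-03 -1.0e+00] F [-5.3  1.1 14.8] M [ 0.36  2.12 -0.13] w 0.0453 j [ 24.1  14.5 -35.3   0.2 -40.2 -11.3]
delta tool (rows of .02): [-0.58 -0.04  0.04]
rotvec rows of .08: [-0.   -0.03  0.  ]
```

View pics/b7.png

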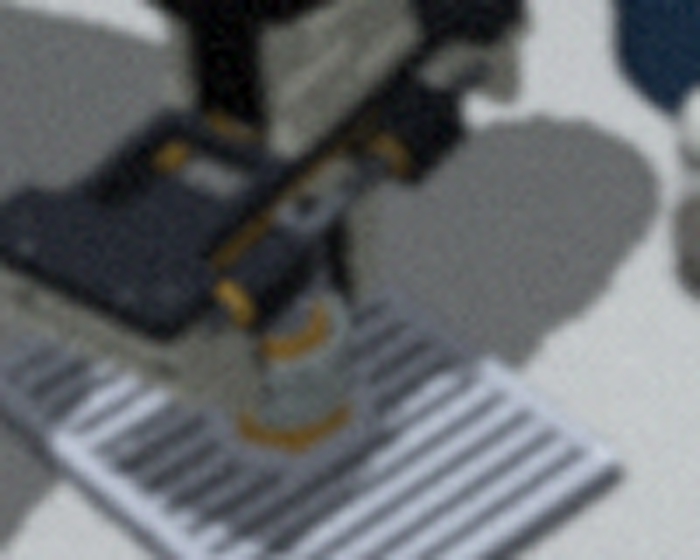

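Call:
arm_command(plan=[{"dx": -0.04,"dy": 0,"dz": 0,"wx": 0,"wy": 0,"wz": 0}])

```text
time_s: 10.53
tcp_pos: [0.4893, 0.0076, 0.0396]
eef_rot: [-172.3, 89.9, -69.3]
contact_force: [-3.3, 0.7, 6.1]
gripper_width: 0.0452
```

Call:
arm_command(plan=[{"dx": 0,"dy": 0,"dz": 0,"wx": 0,"wy": 0,"wz": 0},{"dx": 0,"dy": 0,"dz": 0,"wx": 0,"wy": 0,"wz": 0},{"dx": 0,"dy": 0,"dz": 0,"wx": 0,"wy": 0,"wz": 0},{"dx": 0,"dy": 0,"dz": 0,"wx": 0,"wy": 0,"wz": 0},{"dx": 0,"dy": 0,"dz": 0,"wx": 0,"wy": 0,"wz": 0},{"dx": 0,"dy": 0,"dz": 0,"wx": 0,"wy": 0,"wz": 0}], fingers=-0.6)

```text
time_s: 11.03
tcp_pos: [0.4897, 0.008, 0.0396]
eef_rot: [-139.8, 89.9, -36.7]
contact_force: [-0.1, -0.8, 0.5]
gripper_width: 0.0698
```

```bash
python3 look.py b8
```

```text
t 11.08 p [0.4897 0.008  0.0396] jawaz -166.91 x [ 0.0018 -0.0014 -1.    ] F [-0.   0.1  0.3] M [ 0.13 -0.06 -0.04] w 0.0698 j [ 24.1  14.4 -35.3   0.2 -40.3 -11.1]
delta tool (rows of .02): [-0.52 -0.02  0.02]
rotvec rows of .08: [-0.   -0.02  0.02]
```

View pics/b8.png

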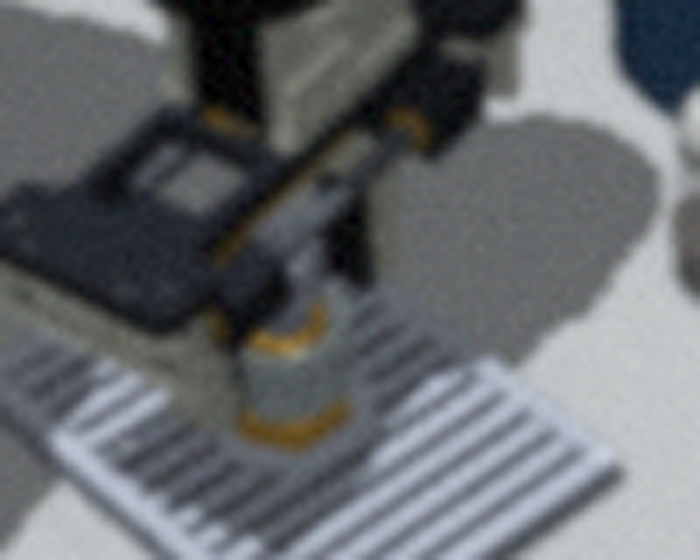

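Call:
arm_command(plan=[{"dx": -0.4,"dy": -0.02,"dz": 0.02,"wx": 0,"wy": -0.02,"wz": 0.02},{"dx": -0.4,"dy": 0,"dz": 0,"wx": 0,"wy": 0,"wz": 0},{"dx": -0.4,"dy": 0,"dz": 0,"wx": 0,"wy": 0,"wz": 0},{"dx": -0.3,"dy": 0,"dz": 0,"wx": 0,"wy": 0,"wz": 0},{"dx": 0,"dy": 0,"dz": 0,"wx": 0,"wy": 0,"wz": 0}])

```text
time_s: 11.5
tcp_pos: [0.4902, 0.0085, 0.0728]
eef_rot: [111.4, 90.0, -145.5]
contact_force: [0.4, 0.2, 0.1]
gripper_width: 0.0701
```

```bash
sed -i 's/\.05\])/.073])/' look.py; python3 look.py c1; python3 - <<'E'
from h import *
d=np.load('dl.npy'); P=cloud('scene',d); q=P[np.hypot(P[:,0]-.49,P[:,1]-.0085)<.028]
print(q[(q[:,2]>.05)&(q[:,2]<.11)].shape, np.histogram(q[:,2],np.arange(.05,.12,.005)))
E
```

```text
t 11.55 p [0.4901 0.0085 0.0724] jawaz -166.9 x [-7.e-04 -4.e-04 -1.e+00] F [ 0.4  0.7 -0.2] M [ 0.12 -0.06 -0.03] w 0.0702 j [ 24.   11.7 -33.    0.  -45.3 -10.9]
delta tool (rows of .02): [-0.03  0.    0.  ]
rotvec rows of .08: [ 0.   -0.   -0.01]
(329, 3) (array([33, 32, 72, 42,  6,  7, 20, 22, 25, 65,  5,  0,  0]), array([0.05 , 0.055, 0.06 , 0.065, 0.07 , 0.075, 0.08 , 0.085, 0.09 ,
       0.095, 0.1  , 0.105, 0.11 , 0.115]))
```

View pics/c1.png

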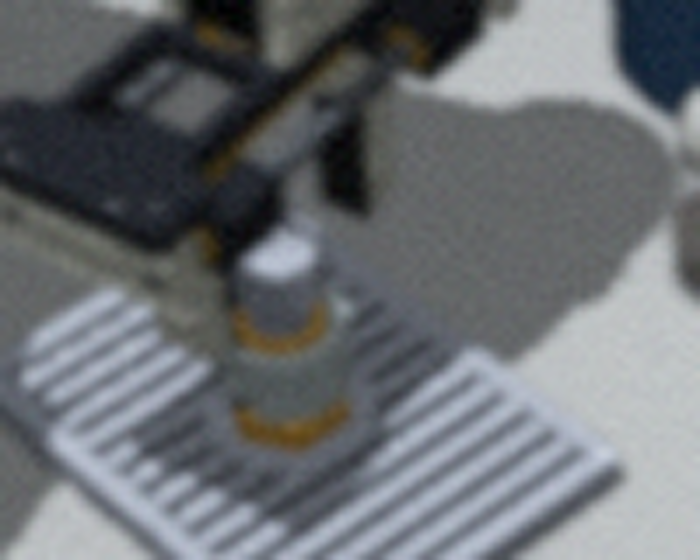

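Call:
arm_command(plan=[{"dx": 0,"dy": 0,"dz": 0,"wx": 0,"wy": 0,"wz": 0},{"dx": 0,"dy": 0,"dz": 0,"wx": 0,"wy": 0,"wz": 0},{"dx": 0,"dy": 0,"dz": 0,"wx": 0,"wy": 0,"wz": 0},{"dx": 0,"dy": 0,"dz": 0,"wx": 0,"wy": 0,"wz": 0},{"dx": 0,"dy": 0,"dz": 0,"wx": 0,"wy": 0,"wz": 0},{"dx": 0,"dy": 0,"dz": 0,"wx": 0,"wy": 0,"wz": 0},{"dx": 0,"dy": 0,"dz": 0,"wx": 0,"wy": 0,"wz": 0},{"dx": 0,"dy": 0,"dz": 0,"wx": 0,"wy": 0,"wz": 0},{"dx": 0,"dy": 0,"dz": 0,"wx": 0,"wy": 0,"wz": 0}], fingers=1, force=25)

```text
time_s: 12.3
tcp_pos: [0.4893, 0.0082, 0.0718]
eef_rot: [96.6, 89.9, -160.3]
contact_force: [-0.0, -0.0, 2.1]
gripper_width: 0.0316
```

```bash
python3 look.py c2
```

```text
t 12.35 p [0.4892 0.0082 0.0717] jawaz -166.92 x [-2.2e-03 -8.0e-04 -1.0e+00] F [-0.5  0.1  0.5] M [ 0.15  0.16 -0.06] w 0.0315 j [ 24.   11.7 -33.1  -0.  -45.3 -10.9]
delta tool (rows of .02): [-0.06 -0.04  0.  ]
rotvec rows of .08: [ 0.   -0.   -0.03]
```

View pics/c2.png

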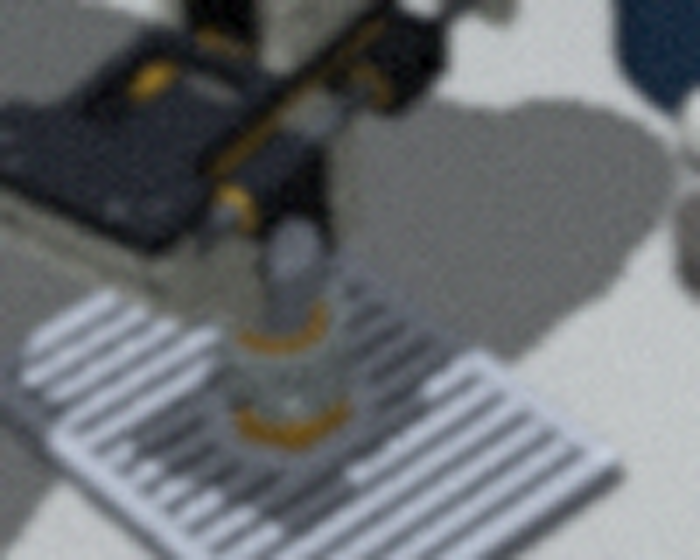

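Call:
arm_command(plan=[{"dx": -0.1,"dy": 0,"dz": 0,"wx": 0,"wy": 0,"wz": 0},{"dx": -0.1,"dy": 0,"dz": 0,"wx": 0,"wy": 0,"wz": 0},{"dx": -0.15,"dy": 0,"dz": 0,"wx": 0,"wy": 0,"wz": 0},{"dx": -0.15,"dy": 0,"dz": 0,"wx": 0,"wy": 0,"wz": 0}])

```text
time_s: 12.68
tcp_pos: [0.4889, 0.0084, 0.0808]
eef_rot: [87.1, 89.8, -169.9]
contact_force: [0.0, 0.8, -1.7]
gripper_width: 0.0312
```

```bash
python3 look.py c3
```

```text
t 12.73 p [0.4891 0.0084 0.0815] jawaz -166.94 x [-2.8e-03 -5.0e-04 -1.0e+00] F [ 0.6 -0.4 -0.1] M [ 0.1  -0.1   0.02] w 0.0311 j [ 24.   11.  -32.4  -0.1 -46.7 -10.9]
delta tool (rows of .02): [ 0.43 -0.04 -0.01]
rotvec rows of .08: [-0.    0.   -0.04]
```

View pics/c3.png

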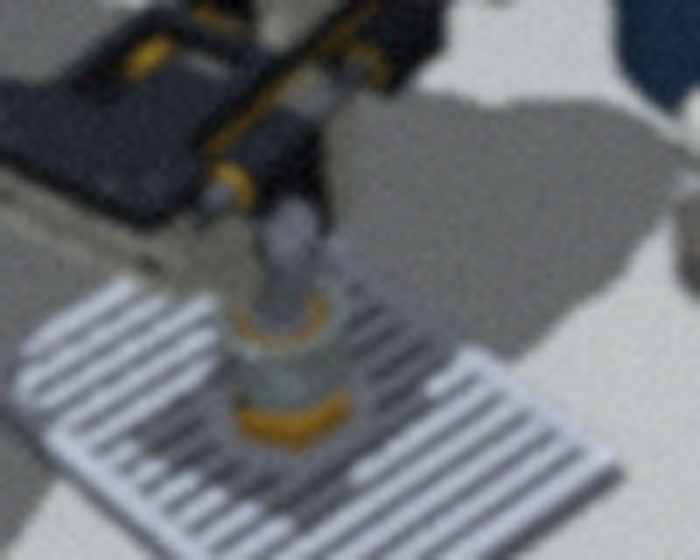

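Call:
arm_command(plan=[{"dx": -0.3,"dy": -0.03,"dz": 0,"wx": 0,"wy": 0,"wz": -0.04},{"dx": -0.3,"dy": 0,"dz": 0,"wx": 0,"wy": 0,"wz": 0},{"dx": -0.4,"dy": 0,"dz": 0,"wx": 0,"wy": 0,"wz": 0},{"dx": -0.5,"dy": 0,"dz": 0,"wx": 0,"wy": 0,"wz": 0},{"dx": -0.6,"dy": 0,"dz": 0,"wx": 0,"wy": 0,"wz": 0},{"dx": -0.6,"dy": 0,"dz": 0,"wx": 0,"wy": 0,"wz": 0},{"dx": -0.6,"dy": 0,"dz": 0,"wx": 0,"wy": 0,"wz": 0},{"dx": -0.4,"dy": 0,"dz": 0,"wx": 0,"wy": 0,"wz": 0},{"dx": 0,"dy": 0,"dz": 0,"wx": 0,"wy": 0,"wz": 0}])

```text
time_s: 13.48
tcp_pos: [0.4893, 0.008, 0.1653]
eef_rot: [-95.1, 89.8, 7.9]
contact_force: [0.1, -0.3, -0.9]
gripper_width: 0.0312
```

```bash
python3 - <<'E'
from h import *
im,d=r.capture('scene'); save(cv2.resize(im[160:280,200:340],None,fx=5,fy=5,interpolation=2),'c4'); np.save('dl.npy',d)
st([.426,.304,.155])
P=cloud('scene',d)
e=P[np.hypot(P[:,0]-.426,P[:,1]-.304)<.04]; e=e[(e[:,2]>.05)&(e[:,2]<.07)]; print(len(e),e.min(0),e.max(0))
print([(x['centre'],x['score']) for x in r.spot_point('scene','egg_cup')], [x['centre'] for x in r.spot_point('scene','spray_head')])
E
```

```text
t 13.53 p [0.4891 0.008  0.1646] jawaz -166.93 x [ 2.2e-03  5.0e-04 -1.0e+00] F [ 0.1  0.2 -1.1] M [ 0.09 -0.08 -0.05] w 0.0312 j [ 24.    5.2 -26.6   0.  -58.1 -11. ]
delta tool (rows of .02): [ 0.48 -0.27 15.13]
rotvec rows of .08: [-0.   -0.    0.03]
135 [0.39994205 0.27508026 0.05007332] [0.44983077 0.32945845 0.0632906 ]
[([200.1, 218.1], 0.77)] [[280.3, 221.7]]
```

View pics/c4.png

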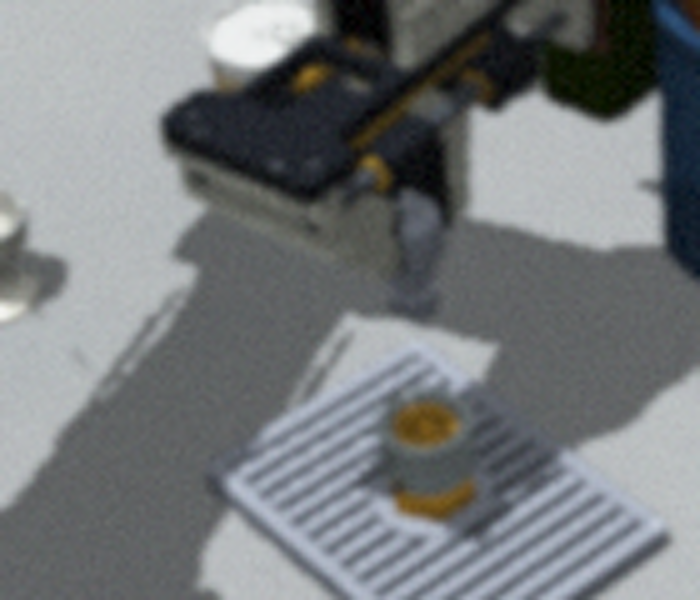

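Call:
arm_command(plan=[{"dx": 0,"dy": -0.01,"dz": 0.5,"wx": 0,"wy": 0,"wz": 0.03},{"dx": 0,"dy": -0.02,"dz": 0.9,"wx": 0,"wy": 0,"wz": 0},{"dx": 0,"dy": -0.02,"dz": 1,"wx": 0,"wy": 0,"wz": 0},{"dx": 0,"dy": -0.02,"dz": 1,"wx": 0,"wy": 0,"wz": 0},{"dx": 0,"dy": -0.02,"dz": 1,"wx": 0,"wy": 0,"wz": 0},{"dx": 0,"dy": -0.02,"dz": 1,"wx": 0,"wy": 0,"wz": 0},{"dx": 0,"dy": -0.02,"dz": 1,"wx": 0,"wy": 0,"wz": 0},{"dx": 0,"dy": -0.02,"dz": 1,"wx": 0,"wy": 0,"wz": 0},{"dx": 0,"dy": -0.02,"dz": 1,"wx": 0,"wy": 0,"wz": 0},{"dx": 0,"dy": -0.02,"dz": 1,"wx": 0,"wy": 0,"wz": 0},{"dx": 0,"dy": -0.02,"dz": 1,"wx": 0,"wy": 0,"wz": 0},{"dx": 0,"dy": -0.02,"dz": 1,"wx": 0,"wy": 0,"wz": 0},{"dx": 0,"dy": -0.02,"dz": 1,"wx": 0,"wy": 0,"wz": 0},{"dx": 0,"dy": -0.02,"dz": 1,"wx": 0,"wy": 0,"wz": 0},{"dx": 0,"dy": -0.02,"dz": 0.7,"wx": 0,"wy": 0,"wz": 0},{"dx": 0,"dy": 0,"dz": 0,"wx": 0,"wy": 0,"wz": 0}])

```text
time_s: 14.97
tcp_pos: [0.4174, 0.2976, 0.1477]
eef_rot: [111.4, 88.3, -145.8]
contact_force: [1.0, -0.7, -1.2]
gripper_width: 0.0311
```

```bash
python3 - <<'E'
from h import *
print('bottom was expected', proj('scene',[.489,.008,.137]))
st([.4255,.3035,.12])
E
```

```text
bottom was expected (np.float64(282.50689358006633), np.float64(222.03861067946886))
t 14.97 p [0.4174 0.2976 0.1477] jawaz -167.23 x [-0.0241 -0.0163 -0.9996] F [ 1.  -0.7 -1.2] M [ 0.14 -0.19 -0.01] w 0.0311 j [ 56.9   9.6 -23.5  -0.8 -58.4 -43.7]
delta tool (rows of .02): [ 1.37 -0.5   0.21]
rotvec rows of .08: [ 0.   -0.13 -0.34]
```

Call:
arm_command(plan=[{"dx": 0.3,"dy": -0.5,"dz": 0.21,"wx": 0,"wy": -0.13,"wz": -0.34},{"dx": 0.4,"dy": 0,"dz": 0,"wx": 0,"wy": 0,"wz": 0},{"dx": 0.3,"dy": 0,"dz": 0,"wx": 0,"wy": 0,"wz": 0},{"dx": 0,"dy": 0,"dz": 0,"wx": 0,"wy": 0,"wz": 0}])

```text
time_s: 15.3
tcp_pos: [0.4242, 0.3032, 0.124]
eef_rot: [129.5, 89.7, -127.6]
contact_force: [-0.1, -0.8, -1.0]
gripper_width: 0.0314
```

```bash
python3 - <<'E'
from h import *
st([.4255,.3035,.1])
im,d=r.capture('scene'); save(cv2.resize(im[160:260,140:260],None,fx=6,fy=6,interpolation=2),'d1'); np.save('dl.npy',d)
im,d=r.capture('top'); save(cv2.resize(im[230:340,80:220],None,fx=5,fy=5,interpolation=2),'d2')
E
```

```text
t 15.3 p [0.4242 0.3032 0.124 ] jawaz -167.13 x [-0.0031 -0.004  -1.    ] F [-0.1 -0.8 -1. ] M [ 0.06 -0.02 -0.03] w 0.0314 j [ 57.1  11.  -25.6  -0.  -53.7 -44.2]
delta tool (rows of .02): [ 1.2  -0.07  0.  ]
rotvec rows of .08: [ 0.   -0.04 -0.05]
```

View pics/d1.png

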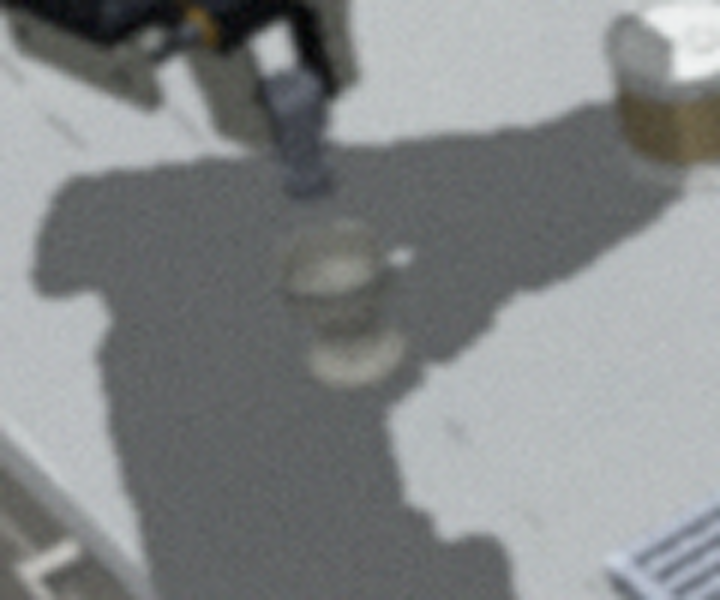

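View pics/d2.png

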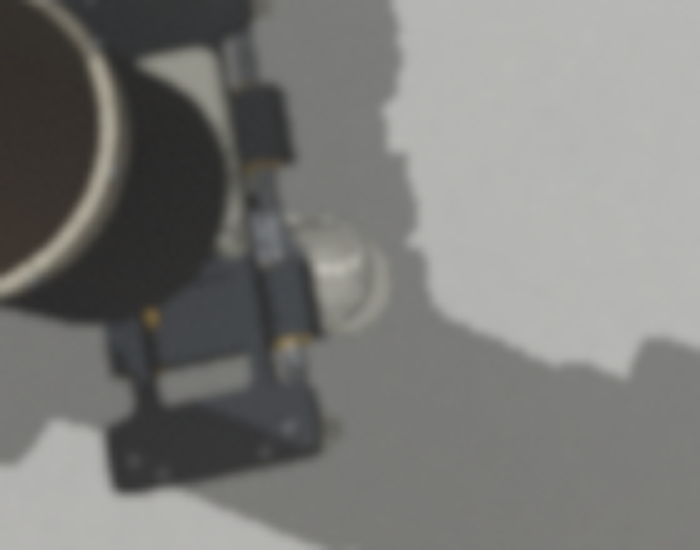

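```bash
python3 - <<'E'
from h import *
print(proj('scene',[.4242,.3032,.0963]),proj('scene',[.4255,.3035,.058]))
print(atz('scene',140+335/6,160+262/6,.058), atz('scene',140+305/6,160+190/6,.0963))
E
```

```text
(np.float64(191.38373099799978), np.float64(191.8105657699738)) (np.float64(194.9586465645793), np.float64(203.18389557055474))
[0.42606216 0.30009533 0.058     ] [0.42350456 0.30473772 0.0963    ]
```

Call:
arm_command(plan=[{"dx": 0.4,"dy": -0.07,"dz": -0.06,"wx": 0,"wy": -0.04,"wz": -0.05},{"dx": 0.5,"dy": 0,"dz": 0,"wx": 0,"wy": 0,"wz": 0},{"dx": 0.4,"dy": 0,"dz": 0,"wx": 0,"wy": 0,"wz": 0},{"dx": 0.3,"dy": 0,"dz": 0,"wx": 0,"wy": 0,"wz": 0},{"dx": 0,"dy": 0,"dz": 0,"wx": 0,"wy": 0,"wz": 0}])

```text
time_s: 15.82
tcp_pos: [0.4271, 0.3017, 0.0907]
eef_rot: [-50.7, 89.8, 52.0]
contact_force: [-1.3, -0.1, -1.8]
gripper_width: 0.0313
```

```bash
python3 - <<'E'
from h import *
st([.4258,.302,.065])
im,d=r.capture('scene'); save(cv2.resize(im[160:260,140:260],None,fx=6,fy=6,interpolation=2),'d3')
E
```

```text
t 15.82 p [0.4271 0.3017 0.0907] jawaz -167.24 x [ 0.0019  0.0024 -1.    ] F [-1.3 -0.1 -1.8] M [ 0.03  0.02 -0.05] w 0.0313 j [ 56.8  13.1 -28.1   0.  -48.7 -44. ]
delta tool (rows of .02): [1.29 0.06 0.03]
rotvec rows of .08: [0.   0.02 0.03]
```

View pics/d3.png

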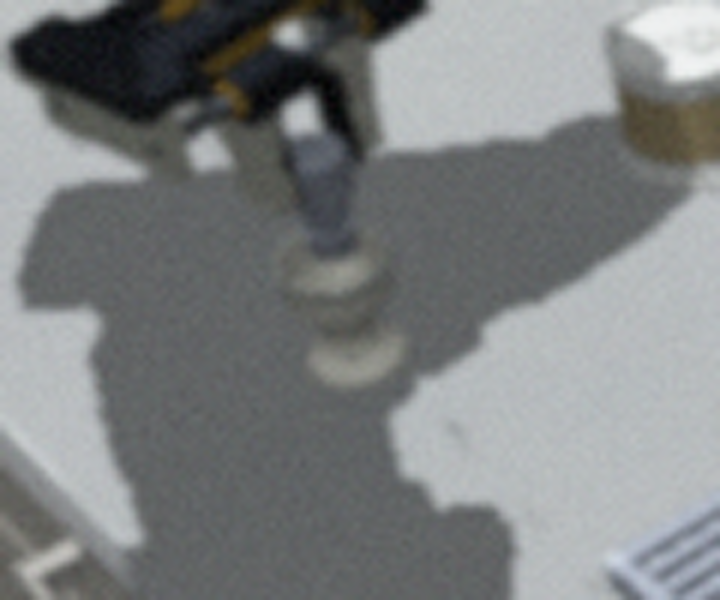

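Call:
arm_command(plan=[{"dx": 0.3,"dy": 0.06,"dz": 0.03,"wx": 0,"wy": 0.02,"wz": 0.03},{"dx": 0.3,"dy": 0,"dz": 0,"wx": 0,"wy": 0,"wz": 0},{"dx": 0.3,"dy": 0,"dz": 0,"wx": 0,"wy": 0,"wz": 0},{"dx": 0.15,"dy": 0,"dz": 0,"wx": 0,"wy": 0,"wz": 0},{"dx": 0,"dy": 0,"dz": 0,"wx": 0,"wy": 0,"wz": 0}])

```text
time_s: 16.28
tcp_pos: [0.4262, 0.3027, 0.0685]
eef_rot: [-50.5, 89.9, 52.3]
contact_force: [0.1, 0.3, -0.2]
gripper_width: 0.031
```

```bash
python3 - <<'E'
from h import *
st([.4258,.302,.058])
im,d=r.capture('scene'); save(cv2.resize(im[160:260,140:260],None,fx=6,fy=6,interpolation=2),'d4')
E
```

```text
t 16.28 p [0.4262 0.3027 0.0685] jawaz -167.21 x [ 6.e-04  7.e-04 -1.e+00] F [ 0.1  0.3 -0.2] M [ 0.03 -0.02  0.01] w 0.031 j [ 56.9  14.8 -29.4   0.  -45.8 -44.1]
delta tool (rows of .02): [ 0.52  0.03 -0.03]
rotvec rows of .08: [0.   0.01 0.01]
```

View pics/d4.png

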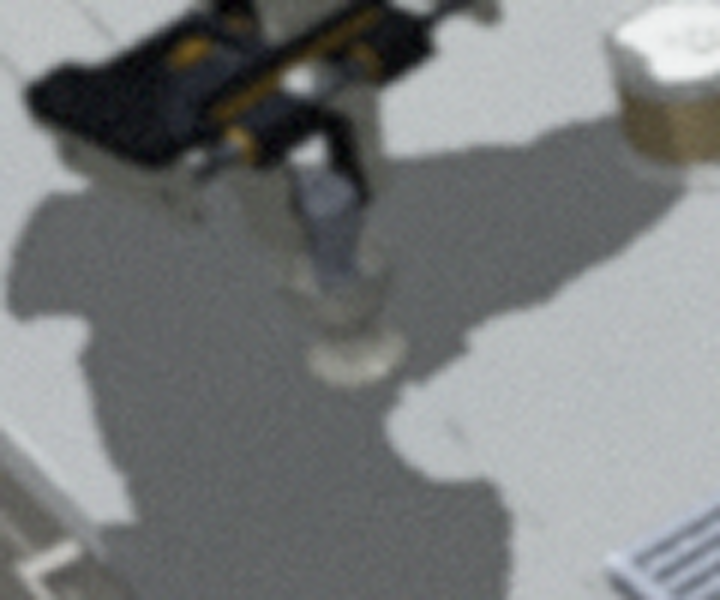

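Call:
arm_command(plan=[{"dx": 0.12,"dy": 0.02,"dz": -0.02,"wx": 0,"wy": 0,"wz": 0},{"dx": 0.12,"dy": 0,"dz": 0,"wx": 0,"wy": 0,"wz": 0},{"dx": 0.1,"dy": 0,"dz": 0,"wx": 0,"wy": 0,"wz": 0},{"dx": 0,"dy": 0,"dz": 0,"wx": 0,"wy": 0,"wz": 0}])

```text
time_s: 16.67
tcp_pos: [0.4262, 0.3026, 0.0618]
eef_rot: [-53.2, 89.9, 49.6]
contact_force: [0.1, -0.5, -0.4]
gripper_width: 0.0317
```

```bash
python3 - <<'E'
from h import *
st([.4258,.302,.057])
E
```

```text
t 16.67 p [0.4262 0.3026 0.0618] jawaz -167.2 x [ 0.0013  0.0016 -1.    ] F [ 0.1 -0.5 -0.4] M [ 0.07  0.02 -0.04] w 0.0317 j [ 56.9  15.2 -29.9   0.  -44.8 -44.1]
delta tool (rows of .02): [ 0.24  0.03 -0.03]
rotvec rows of .08: [0.   0.02 0.02]
```

Call:
arm_command(plan=[{"dx": 0.08,"dy": 0,"dz": 0,"wx": 0,"wy": 0.02,"wz": 0.02},{"dx": 0.08,"dy": 0,"dz": 0,"wx": 0,"wy": 0,"wz": 0},{"dx": 0,"dy": 0,"dz": 0,"wx": 0,"wy": 0,"wz": 0}])

```text
time_s: 16.92
tcp_pos: [0.4268, 0.3033, 0.0593]
eef_rot: [-77.5, 89.9, 25.3]
contact_force: [-0.9, -0.5, 2.8]
gripper_width: 0.0314
```

```bash
python3 - <<'E'
from h import *
st([.4258,.302,.057])
E
```

```text
t 16.92 p [0.4268 0.3033 0.0593] jawaz -167.16 x [ 1.4e-03  7.0e-04 -1.0e+00] F [-0.9 -0.5  2.8] M [-0.12  0.38  0.02] w 0.0314 j [ 56.9  15.5 -29.9   0.1 -44.5 -44.1]
delta tool (rows of .02): [ 0.12  0.06 -0.05]
rotvec rows of .08: [0.   0.   0.02]
```

```bash
python3 - <<'E'
from h import *
im,d=r.capture('scene'); save(cv2.resize(im[180:240,165:235],None,fx=10,fy=10,interpolation=2),'d5'); st([.4258,.302,.057])
E
```

```text
t 16.97 p [0.4268 0.3033 0.0594] jawaz -167.17 x [ 1.3e-03  7.0e-04 -1.0e+00] F [-1.1 -0.3  2.7] M [-0.07  0.43  0.01] w 0.031 j [ 56.9  15.5 -29.9   0.1 -44.5 -44.1]
delta tool (rows of .02): [ 0.12  0.06 -0.05]
rotvec rows of .08: [0.   0.   0.02]
```

View pics/d5.png

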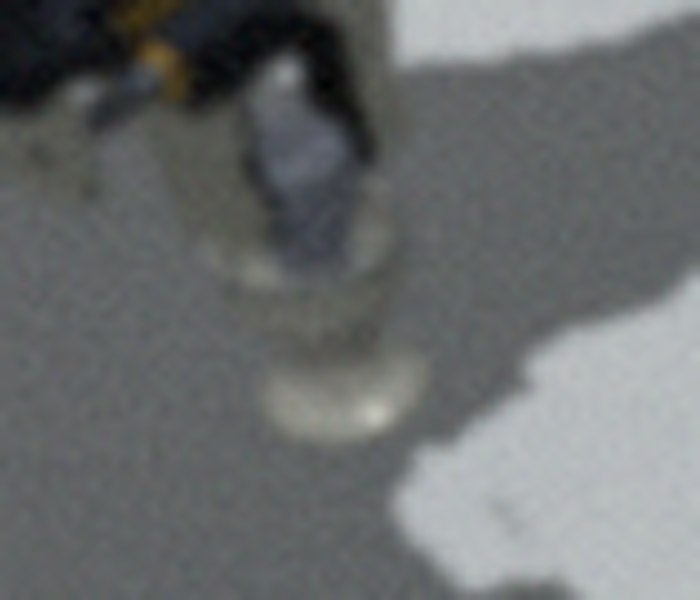

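Call:
arm_command(plan=[{"dx": -0.08,"dy": 0.06,"dz": -0.04,"wx": 0,"wy": 0,"wz": 0.02},{"dx": 0,"dy": 0.02,"dz": 0,"wx": 0,"wy": 0,"wz": 0},{"dx": 0,"dy": 0,"dz": 0,"wx": 0,"wy": 0,"wz": 0}])

```text
time_s: 17.22
tcp_pos: [0.4252, 0.302, 0.061]
eef_rot: [38.3, 90.0, 141.1]
contact_force: [0.3, 0.2, -0.6]
gripper_width: 0.0314
```

```bash
python3 - <<'E'
from h import *
st([.4253,.302,.0575])
E
```

```text
t 17.22 p [0.4252 0.302  0.061 ] jawaz -167.18 x [-5.e-04  4.e-04 -1.e+00] F [ 0.3  0.2 -0.6] M [0.06 0.04 0.06] w 0.0314 j [ 56.9  15.3 -29.9  -0.1 -44.8 -44.1]
delta tool (rows of .02): [ 0.17 -0.01 -0.  ]
rotvec rows of .08: [-0.    0.01 -0.01]
```

Call:
arm_command(plan=[{"dx": 0.06,"dy": 0,"dz": 0,"wx": 0,"wy": 0,"wz": 0},{"dx": 0.06,"dy": 0,"dz": 0,"wx": 0,"wy": 0,"wz": 0},{"dx": 0,"dy": 0,"dz": 0,"wx": 0,"wy": 0,"wz": 0}])

```text
time_s: 17.47
tcp_pos: [0.4254, 0.3023, 0.0587]
eef_rot: [-17.5, 89.9, 85.3]
contact_force: [-0.9, 0.6, 3.6]
gripper_width: 0.0312
```

```bash
python3 - <<'E'
from h import *
st([.4253,.302,.0567])
E
```

```text
t 17.47 p [0.4254 0.3023 0.0587] jawaz -167.17 x [ 1.0e-04  1.2e-03 -1.0e+00] F [-0.9  0.6  3.6] M [ 0.09  0.45 -0.04] w 0.0312 j [ 56.9  15.4 -30.1  -0.  -44.4 -44.1]
delta tool (rows of .02): [ 0.1   0.01 -0.01]
rotvec rows of .08: [0.   0.01 0.  ]
```

Call:
arm_command(plan=[{"dx": 0,"dy": 0,"dz": 0,"wx": 0,"wy": 0,"wz": 0},{"dx": 0,"dy": 0,"dz": 0,"wx": 0,"wy": 0,"wz": 0},{"dx": 0,"dy": 0,"dz": 0,"wx": 0,"wy": 0,"wz": 0},{"dx": 0,"dy": 0,"dz": 0,"wx": 0,"wy": 0,"wz": 0},{"dx": 0,"dy": 0,"dz": 0,"wx": 0,"wy": 0,"wz": 0},{"dx": 0,"dy": 0,"dz": 0,"wx": 0,"wy": 0,"wz": 0}], fingers=-0.5)

```text
time_s: 17.97
tcp_pos: [0.4254, 0.3022, 0.0584]
eef_rot: [-11.7, 89.9, 91.1]
contact_force: [-0.5, -0.3, -0.4]
gripper_width: 0.0632
```

```bash
python3 - <<'E'
from h import *
im,d=r.capture('scene'); save(cv2.resize(im[160:240,150:250],None,fx=7,fy=7,interpolation=2),'d6'); st([.4258,.302,.12])
E
```

```text
t 18.02 p [0.4254 0.3022 0.0584] jawaz -167.17 x [-1.e-04  9.e-04 -1.e+00] F [ 0.2 -1.2 -0.6] M [ 0.05 -0.01  0.02] w 0.0648 j [ 56.9  15.5 -30.1  -0.  -44.4 -44.1]
delta tool (rows of .02): [-3.08 -0.02 -0.01]
rotvec rows of .08: [0.   0.01 0.  ]
```

View pics/d6.png

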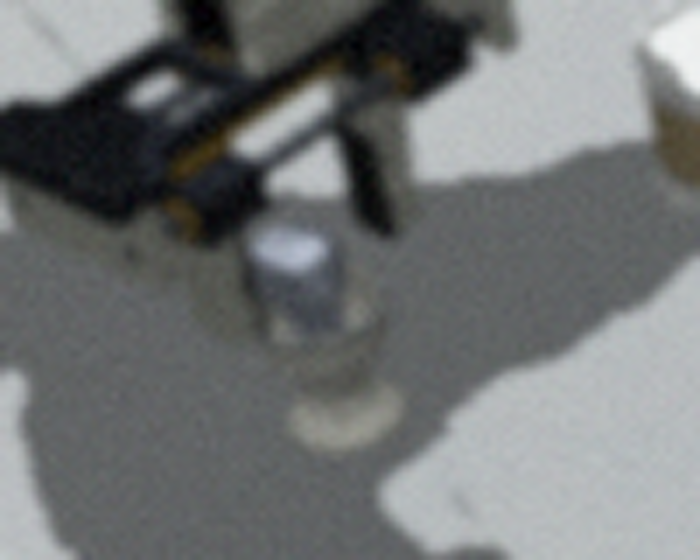

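Call:
arm_command(plan=[{"dx": -0.3,"dy": 0,"dz": 0,"wx": 0,"wy": 0,"wz": 0},{"dx": -0.4,"dy": 0,"dz": 0,"wx": 0,"wy": 0,"wz": 0},{"dx": -0.6,"dy": 0,"dz": 0,"wx": 0,"wy": 0,"wz": 0},{"dx": -0.8,"dy": 0,"dz": 0,"wx": 0,"wy": 0,"wz": 0},{"dx": -0.8,"dy": 0,"dz": 0,"wx": 0,"wy": 0,"wz": 0},{"dx": -0.8,"dy": 0,"dz": 0,"wx": 0,"wy": 0,"wz": 0},{"dx": -0.8,"dy": 0,"dz": 0,"wx": 0,"wy": 0,"wz": 0},{"dx": -0.6,"dy": 0,"dz": 0,"wx": 0,"wy": 0,"wz": 0},{"dx": -0.3,"dy": 0,"dz": 0,"wx": 0,"wy": 0,"wz": 0},{"dx": 0,"dy": 0,"dz": 0,"wx": 0,"wy": 0,"wz": 0}])

```text
time_s: 18.85
tcp_pos: [0.4256, 0.3017, 0.1775]
eef_rot: [-51.7, 89.8, 51.1]
contact_force: [0.2, 0.5, -0.4]
gripper_width: 0.0656
```

```bash
python3 - <<'E'
from h import *
im,d=r.capture('scene'); save(cv2.resize(im[170:240,165:235],None,fx=8,fy=8,interpolation=2),'d7'); save(im,'d8');st()
P=cloud('scene',d); e=P[np.hypot(P[:,0]-.4255,P[:,1]-.3025)<.03]
for lo,hi in((.06,.068),(.068,.076),(.076,.081),(.081,.09),(.09,.12)):
    b=e[(e[:,2]>lo)&(e[:,2]<hi)]
    if len(b): print(lo,len(b),b.mean(0).round(4),b.min(0).round(4),b.max(0).round(4))
E
```

```text
t 18.9 p [0.4254 0.3016 0.1769] jawaz -167.16 x [ 0.0013  0.0019 -1.    ] F [0.7 0.  0.2] M [ 0.07 -0.1   0.06] w 0.0656 j [ 56.9   7.7 -21.9   0.  -60.3 -44.1]
rotvec rows of .08: [0.   0.02 0.02]
0.06 30 [0.42   0.2958 0.0632] [0.4007 0.2753 0.06  ] [0.4491 0.32   0.0678]
0.068 33 [0.4217 0.2951 0.0722] [0.4084 0.2888 0.0682] [0.44   0.3093 0.076 ]
0.076 19 [0.4171 0.297  0.0786] [0.4081 0.2897 0.0762] [0.434  0.3106 0.0805]
0.081 78 [0.4232 0.3031 0.0846] [0.4095 0.2878 0.081 ] [0.4387 0.3211 0.0882]
```

View pics/d7.png

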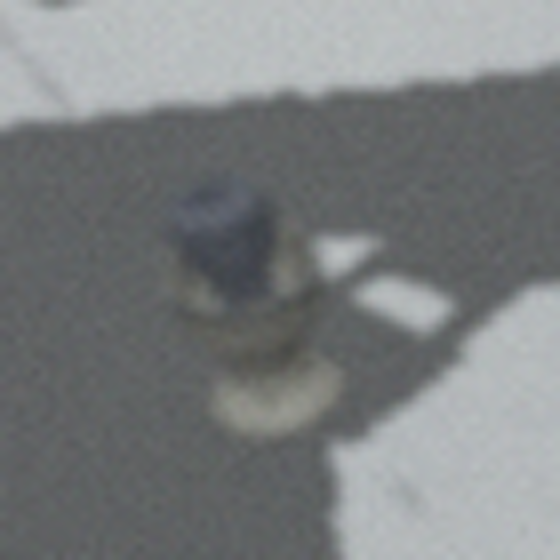

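View pics/d8.png

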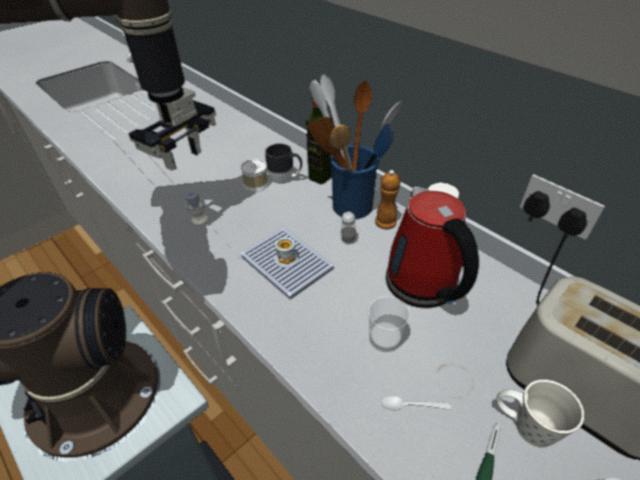

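Call:
arm_command(plan=[{"dx": 0,"dy": 0,"dz": 0.5,"wx": 0,"wy": 0,"wz": 0},{"dx": 0,"dy": 0,"dz": 1,"wx": 0,"wy": 0,"wz": 0},{"dx": 0,"dy": 0,"dz": 1,"wx": 0,"wy": 0,"wz": 0},{"dx": 0,"dy": 0,"dz": 1,"wx": 0,"wy": 0,"wz": 0},{"dx": 0,"dy": 0,"dz": 1,"wx": 0,"wy": 0,"wz": 0},{"dx": 0,"dy": 0,"dz": 1,"wx": 0,"wy": 0,"wz": 0},{"dx": 0,"dy": 0,"dz": 1,"wx": 0,"wy": 0,"wz": 0},{"dx": 0,"dy": 0,"dz": 1,"wx": 0,"wy": 0,"wz": 0},{"dx": 0,"dy": 0,"dz": 1,"wx": 0,"wy": 0,"wz": 0},{"dx": 0,"dy": 0,"dz": 0,"wx": 0,"wy": 0,"wz": 0}])

```text
time_s: 19.73
tcp_pos: [0.3821, 0.475, 0.1678]
eef_rot: [134.5, 89.4, -122.9]
contact_force: [-0.6, 0.4, 0.7]
gripper_width: 0.0658
```

```bash
python3 - <<'E'
from h import *
st()
acc={}
for n in('scene','top'):
    ims=[];ds=[]
    for _ in range(6):
        im,d=r.capture(n); ims.append(im.astype(float)); ds.append(d)
    im=np.mean(ims,0).astype(np.uint8); d=np.median(ds,0); np.save(n+'F.npy',d)
    x0,y0=(175,180) if n=='scene' else (125,260)
    z=cv2.resize(im[y0:y0+45,x0:x0+45],None,fx=12,fy=12,interpolation=2)
    z2=z.copy()
    for h,rad,c in((.083,.016,(255,0,0)),(.061,.016,(255,120,0)),(.058,.026,(0,255,0)),(.002,.02,(0,0,255))):
        for a in np.linspace(0,6.28,40):
            u,v=proj(n,[.4255+rad*np.cos(a),.303+rad*np.sin(a),h]); cv2.circle(z2,(int((u-x0+.5)*12),int((v-y0+.5)*12)),2,c,-1)
    save(np.hstack([z[:,:400],z2[:,:400]]) if 0 else cv2.resize(np.hstack([z,z2]),(800,400)),'e_'+n)
    P=cloud(n,d); e=P[np.hypot(P[:,0]-.4255,P[:,1]-.3025)<.026]; e=e[(e[:,2]>.078)&(e[:,2]<.1)]
    A=np.c_[e[:,:2]-[.4255,.303],np.ones(len(e))]; print(n,len(e),e.mean(0),e.min(0),e.max(0),np.linalg.lstsq(A,e[:,2],rcond=None)[0])
print(r.get_state()['time_s'])
E
```

```text
t 19.73 p [0.3821 0.475  0.1678] jawaz -167.4 x [-0.0054 -0.0083 -1.    ] F [-0.6  0.4  0.7] M [ 0.12 -0.1  -0.04] w 0.0658 j [ 69.4  16.8 -11.2  -0.1 -62.6 -56.8]
rotvec rows of .08: [ 0.   -0.09 -0.09]
scene 90 [0.42246995 0.30242743 0.08384887] [0.40853932 0.2906672  0.07826718] [0.43869396 0.32099677 0.08696572] [0.071314   0.07472365 0.08410774]
top 179 [0.42361572 0.3058767  0.08286814] [0.40815501 0.29104811 0.07813154] [0.43982647 0.3218421  0.08691857] [ 0.05863408 -0.04287145  0.08310196]
20.3333
```

View pics/e_scene.png

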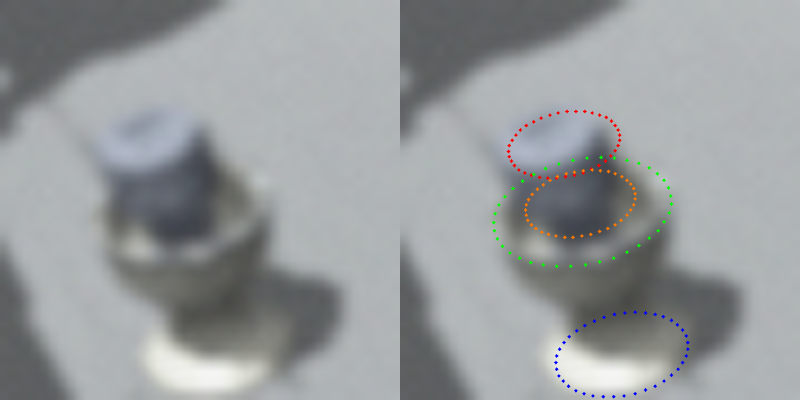

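View pics/e_top.png

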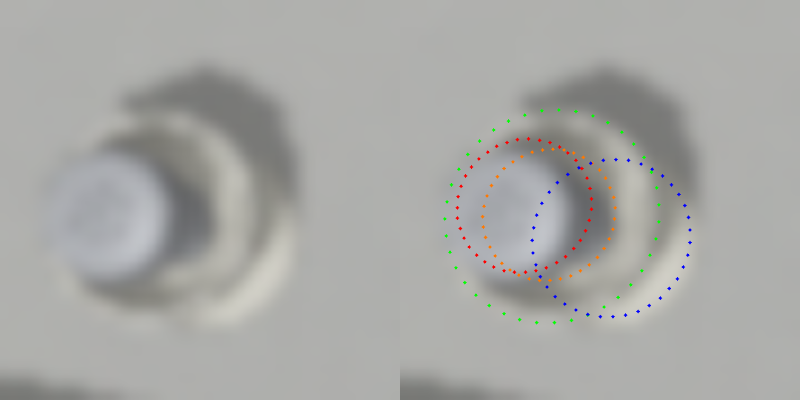

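```bash
python3 - <<'E'
from h import *
from scipy.optimize import least_squares
for f_,n in(('scene0d','scene'),('top0d','top'),('sceneF','scene'),('topF','top')):
    d=np.load(f_+'.npy'); P=cloud(n,d); e=P[np.hypot(P[:,0]-.4255,P[:,1]-.303)<.034]
    b=e[(e[:,2]>.053)&(e[:,2]<.064)]
    if 'F' in f_: b=b[np.hypot(b[:,0]-.4245,b[:,1]-.304)>.019]
    s=least_squares(lambda p:np.hypot(b[:,0]-p[0],b[:,1]-p[1])-p[2],[.4255,.303,.024],loss='soft_l1',f_scale=.002)
    o=e[(e[:,2]<.012)&(e[:,2]>.003)]
    print(f_,len(b),s.x.round(4),'bbox mid',((b.min(0)+b.max(0))/2).round(4))
    if 'F' in f_:
        for lo,hi in((.062,.068),(.068,.074),(.074,.08),(.08,.09)):
            q=e[(e[:,2]>lo)&(e[:,2]<hi)&(np.hypot(e[:,0]-.4245,e[:,1]-.304)<.022)]
            if len(q)>8:
                s=least_squares(lambda p:np.hypot(q[:,0]-p[0],q[:,1]-p[1])-.016,[.4245,.304],loss='soft_l1',f_scale=.002); print('  head',lo,len(q),s.x.round(4),((q.min(0)+q.max(0))/2).round(4))
for n in('scene','top'):
    print(n,[(np.round(x['centre'],1),round(x['score'],2)) for x in r.spot_point(n,'spray_head')],[(np.round(x['centre'],1),round(x['score'],2)) for x in r.spot_point(n,'egg_cup')])
    print(proj(n,[.4255,.303,.029]),proj(n,[.4255,.303,0]))
E
```

```text
scene0d 101 [0.4257 0.3024 0.0243] bbox mid [0.4257 0.3041 0.0578]
top0d 94 [0.4258 0.3028 0.0242] bbox mid [0.4262 0.3035 0.0583]
sceneF 63 [0.4258 0.3026 0.0241] bbox mid [0.4253 0.2993 0.057 ]
  head 0.062 12 [0.4251 0.307 ] [0.4213 0.3019 0.0653]
  head 0.068 27 [0.4248 0.3069] [0.4241 0.2976 0.071 ]
  head 0.074 26 [0.4245 0.307 ] [0.4214 0.3005 0.077 ]
  head 0.08 79 [0.4258 0.3087] [0.4239 0.3058 0.0837]
topF 79 [0.426  0.3033 0.0244] bbox mid [0.4264 0.3026 0.0567]
  head 0.068 16 [0.4242 0.3064] [0.4239 0.2972 0.0708]
  head 0.074 28 [0.4244 0.3068] [0.4231 0.3062 0.077 ]
  head 0.08 164 [0.4306 0.3097] [0.4248 0.3064 0.0835]
scene [(array([196.5, 213. ]), 0.54)] [(array([419.4, 403.9]), 0.64), (array([195.3, 223.6]), 0.57), (array([276.5, 254.1]), 0.28)]
(np.float64(197.38460317845107), np.float64(211.72788124200144)) (np.float64(199.63058208832362), np.float64(219.901185964301))
top [(array([144.3, 285.5]), 0.6)] [(array([149.4, 286.1]), 0.51)]
(np.float64(145.13503957524813), np.float64(285.113414579119)) (np.float64(148.49812482622366), np.float64(286.36206978762993))
```

Call:
arm_command(plan=[{"dx": 0,"dy": 0,"dz": 0,"wx": -1,"wy": -0.09,"wz": -0.09},{"dx": 0,"dy": 0,"dz": 0,"wx": -1,"wy": 0,"wz": 0},{"dx": 0,"dy": 0,"dz": 0,"wx": -1,"wy": 0,"wz": 0},{"dx": 0,"dy": 0,"dz": 0,"wx": -1,"wy": 0,"wz": 0},{"dx": 0,"dy": 0,"dz": 0,"wx": -1,"wy": 0,"wz": 0},{"dx": 0,"dy": 0,"dz": 0,"wx": -1,"wy": 0,"wz": 0},{"dx": 0,"dy": 0,"dz": 0,"wx": -1,"wy": 0,"wz": 0},{"dx": 0,"dy": 0,"dz": 0,"wx": -1,"wy": 0,"wz": 0},{"dx": 0,"dy": 0,"dz": 0,"wx": -1,"wy": 0,"wz": 0},{"dx": 0,"dy": 0,"dz": 0,"wx": -1,"wy": 0,"wz": 0},{"dx": 0,"dy": 0,"dz": 0,"wx": -1,"wy": 0,"wz": 0},{"dx": 0,"dy": 0,"dz": 0,"wx": -1,"wy": 0,"wz": 0},{"dx": 0,"dy": 0,"dz": 0,"wx": -1,"wy": 0,"wz": 0},{"dx": 0,"dy": 0,"dz": 0,"wx": -1,"wy": 0,"wz": 0},{"dx": 0,"dy": 0,"dz": 0,"wx": -1,"wy": 0,"wz": 0},{"dx": 0,"dy": 0,"dz": 0,"wx": -1,"wy": 0,"wz": 0},{"dx": 0,"dy": 0,"dz": 0,"wx": 0,"wy": 0,"wz": 0}])

```text
time_s: 21.95
tcp_pos: [0.3829, 0.4716, 0.1693]
eef_rot: [-93.9, 89.9, 85.6]
contact_force: [-0.8, -0.1, 0.9]
gripper_width: 0.0657
```

```bash
python3 - <<'E'
from h import *
st([.4258,.303,.15])
E
```

```text
t 21.95 p [0.3829 0.4716 0.1693] jawaz -90.49 x [ 1.0e-04  1.9e-03 -1.0e+00] F [-0.8 -0.1  0.9] M [-0.02  0.01 -0.02] w 0.0657 j [ 69.3  16.1 -12.   -0.  -61.8  20.2]
delta tool (rows of .02): [ 0.95  8.41 -2.21]
rotvec rows of .08: [-0.   -0.    0.02]
```

Call:
arm_command(plan=[{"dx": 0,"dy": 0.9,"dz": -0.25,"wx": 0,"wy": 0,"wz": 0},{"dx": 0,"dy": 0.9,"dz": -0.25,"wx": 0,"wy": 0,"wz": 0},{"dx": 0,"dy": 0.9,"dz": -0.25,"wx": 0,"wy": 0,"wz": 0},{"dx": 0,"dy": 0.9,"dz": -0.25,"wx": 0,"wy": 0,"wz": 0},{"dx": 0,"dy": 0.9,"dz": -0.25,"wx": 0,"wy": 0,"wz": 0},{"dx": 0,"dy": 0.9,"dz": -0.25,"wx": 0,"wy": 0,"wz": 0},{"dx": 0,"dy": 0.9,"dz": -0.25,"wx": 0,"wy": 0,"wz": 0},{"dx": 0,"dy": 0.9,"dz": -0.25,"wx": 0,"wy": 0,"wz": 0},{"dx": 0,"dy": 0.7,"dz": -0.2,"wx": 0,"wy": 0,"wz": 0},{"dx": 0,"dy": 0,"dz": 0,"wx": 0,"wy": 0,"wz": 0}])

```text
time_s: 22.78
tcp_pos: [0.4267, 0.2944, 0.1692]
eef_rot: [-98.8, 89.9, 79.7]
contact_force: [-0.3, -0.8, -0.8]
gripper_width: 0.066
```

```bash
python3 - <<'E'
from h import *
st([.4258,.303,.1])
im,d=r.capture('scene'); save(cv2.resize(im[170:240,160:240],None,fx=9,fy=9,interpolation=2),'f1')
E
```

```text
t 22.78 p [0.4267 0.2944 0.1692] jawaz -91.5 x [ 4.0e-04  2.2e-03 -1.0e+00] F [-0.3 -0.8 -0.8] M [-0.04  0.08  0.01] w 0.066 j [ 56.3   7.9 -22.8  -0.1 -59.2  32.3]
delta tool (rows of .02): [ 3.46 -0.42  0.06]
rotvec rows of .08: [-0.   -0.    0.03]
```

View pics/f1.png

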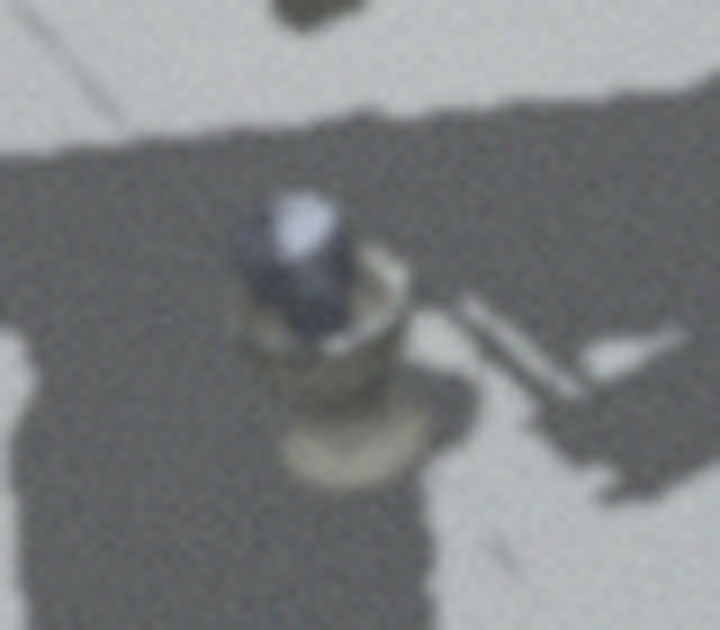

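Call:
arm_command(plan=[{"dx": 0.5,"dy": -0.42,"dz": 0.05,"wx": 0,"wy": 0,"wz": 0.03},{"dx": 0.6,"dy": 0,"dz": 0,"wx": 0,"wy": 0,"wz": 0},{"dx": 0.6,"dy": 0,"dz": 0,"wx": 0,"wy": 0,"wz": 0},{"dx": 0.4,"dy": 0,"dz": 0,"wx": 0,"wy": 0,"wz": 0},{"dx": 0,"dy": 0,"dz": 0,"wx": 0,"wy": 0,"wz": 0}])

```text
time_s: 23.25
tcp_pos: [0.4268, 0.3057, 0.1251]
eef_rot: [-129.6, 89.7, 48.6]
contact_force: [-0.1, -0.1, 0.2]
gripper_width: 0.0654
```

```bash
python3 - <<'E'
from h import *
st([.4258,.303,.061])
E
```

```text
t 23.25 p [0.4268 0.3057 0.1251] jawaz -91.75 x [ 0.0031  0.0036 -1.    ] F [-0.1 -0.1  0.2] M [-0.09  0.08  0.05] w 0.0654 j [ 57.1  10.9 -25.6   0.  -53.3  31.1]
delta tool (rows of .02): [3.21 0.15 0.05]
rotvec rows of .08: [-0.   -0.04  0.05]
```

Call:
arm_command(plan=[{"dx": 0.5,"dy": 0.15,"dz": 0.05,"wx": 0,"wy": -0.04,"wz": 0.05},{"dx": 0.5,"dy": 0,"dz": 0,"wx": 0,"wy": 0,"wz": 0},{"dx": 0.5,"dy": 0,"dz": 0,"wx": 0,"wy": 0,"wz": 0},{"dx": 0.4,"dy": 0,"dz": 0,"wx": 0,"wy": 0,"wz": 0},{"dx": 0.2,"dy": 0,"dz": 0,"wx": 0,"wy": 0,"wz": 0},{"dx": 0,"dy": 0,"dz": 0,"wx": 0,"wy": 0,"wz": 0}])

```text
time_s: 23.75
tcp_pos: [0.4251, 0.304, 0.0782]
eef_rot: [64.9, 89.9, -116.8]
contact_force: [-0.2, -0.1, 0.2]
gripper_width: 0.0657
```

```bash
python3 - <<'E'
from h import *
st([.4258,.303,.061])
E
```

```text
t 23.75 p [0.4251 0.304  0.0782] jawaz -91.66 x [-0.001 -0.002 -1.   ] F [-0.2 -0.1  0.2] M [-0.06  0.06  0.01] w 0.0657 j [ 57.1  14.1 -28.7   0.  -47.3  31.2]
delta tool (rows of .02): [ 0.86  0.05 -0.04]
rotvec rows of .08: [-0.    0.01 -0.03]
```

Call:
arm_command(plan=[{"dx": 0.3,"dy": 0.05,"dz": -0.03,"wx": 0,"wy": 0,"wz": -0.02},{"dx": 0.3,"dy": 0,"dz": 0,"wx": 0,"wy": 0,"wz": 0},{"dx": 0.2,"dy": 0,"dz": 0,"wx": 0,"wy": 0,"wz": 0},{"dx": 0,"dy": 0,"dz": 0,"wx": 0,"wy": 0,"wz": 0}])

```text
time_s: 24.08
tcp_pos: [0.4262, 0.3033, 0.0611]
eef_rot: [-76.7, 90.0, 101.6]
contact_force: [0.5, -0.4, 0.1]
gripper_width: 0.0656
```

```bash
python3 - <<'E'
from h import *
st([.4258,.303,.061])
im,d=r.capture('scene'); save(cv2.resize(im[170:240,160:240],None,fx=9,fy=9,interpolation=2),'f2')
E
```

```text
t 24.08 p [0.4262 0.3033 0.0611] jawaz -91.66 x [-1.e-04  7.e-04 -1.e+00] F [ 0.5 -0.4  0.1] M [-0.07 -0.01 -0.04] w 0.0656 j [ 56.9  15.4 -29.7  -0.  -44.9  31.4]
delta tool (rows of .02): [0.01 0.02 0.02]
rotvec rows of .08: [0.   0.   0.01]
```

View pics/f2.png

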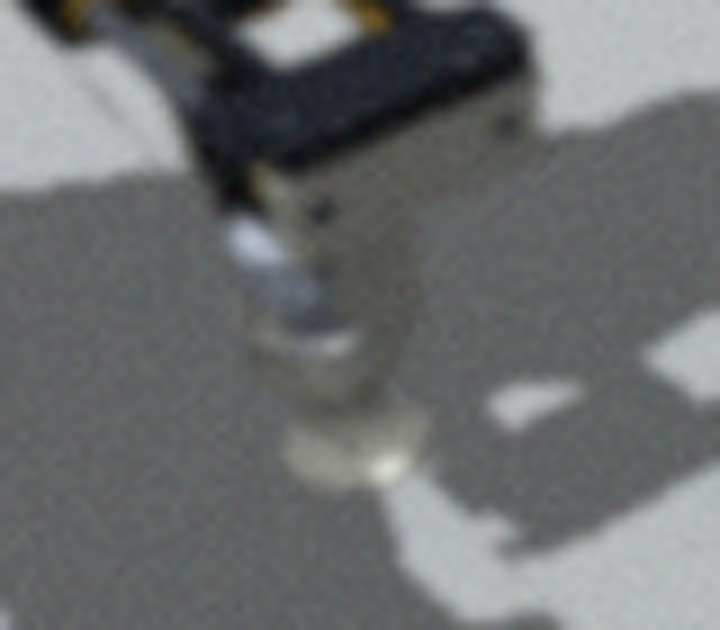

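Close gently.

Call:
arm_command(plan=[{"dx": 0,"dy": 0,"dz": 0,"wx": 0,"wy": 0,"wz": 0},{"dx": 0,"dy": 0,"dz": 0,"wx": 0,"wy": 0,"wz": 0},{"dx": 0,"dy": 0,"dz": 0,"wx": 0,"wy": 0,"wz": 0},{"dx": 0,"dy": 0,"dz": 0,"wx": 0,"wy": 0,"wz": 0},{"dx": 0,"dy": 0,"dz": 0,"wx": 0,"wy": 0,"wz": 0},{"dx": 0,"dy": 0,"dz": 0,"wx": 0,"wy": 0,"wz": 0},{"dx": 0,"dy": 0,"dz": 0,"wx": 0,"wy": 0,"wz": 0},{"dx": 0,"dy": 0,"dz": 0,"wx": 0,"wy": 0,"wz": 0}], fingers=1, force=12)

```text
time_s: 24.8
tcp_pos: [0.427, 0.3045, 0.063]
eef_rot: [-118.7, 89.8, 59.7]
contact_force: [0.8, 0.0, -0.3]
gripper_width: 0.0314
```

```bash
python3 - <<'E'
from h import *
st([.4258,.303,.061])
im,d=r.capture('scene'); save(cv2.resize(im[170:240,160:240],None,fx=9,fy=9,interpolation=2),'f3')
E
```

```text
t 24.8 p [0.427  0.3045 0.063 ] jawaz -91.64 x [ 0.002   0.0034 -1.    ] F [ 0.8  0.  -0.3] M [ 0.07  0.   -0.01] w 0.0314 j [ 56.9  15.2 -29.6  -0.  -44.9  31.4]
delta tool (rows of .02): [0.1  0.08 0.06]
rotvec rows of .08: [-0.   -0.02  0.04]
```

View pics/f3.png

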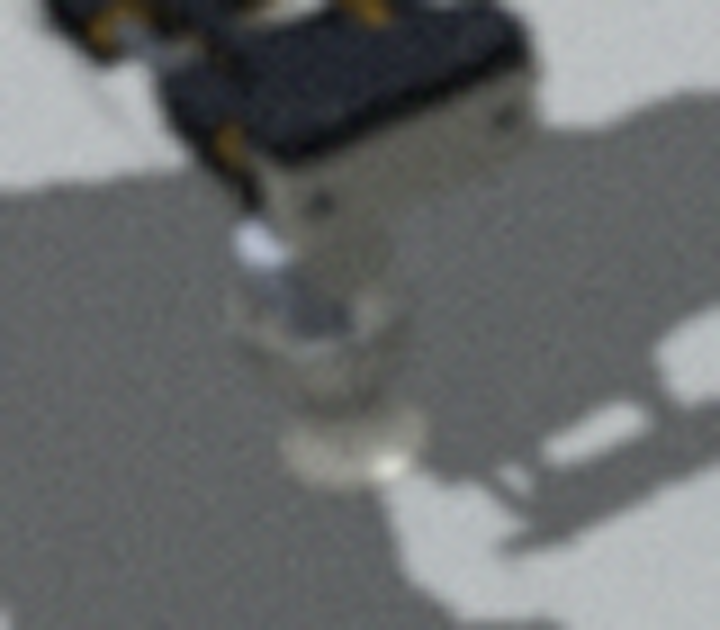

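Call:
arm_command(plan=[{"dx": -0.2,"dy": 0.08,"dz": 0.06,"wx": 0,"wy": -0.02,"wz": 0.04},{"dx": -0.2,"dy": 0,"dz": 0,"wx": 0,"wy": 0,"wz": 0},{"dx": -0.2,"dy": 0,"dz": 0,"wx": 0,"wy": 0,"wz": 0},{"dx": -0.2,"dy": 0,"dz": 0,"wx": 0,"wy": 0,"wz": 0},{"dx": 0,"dy": 0,"dz": 0,"wx": 0,"wy": 0,"wz": 0}], force=25)

```text
time_s: 25.27
tcp_pos: [0.4253, 0.3022, 0.0804]
eef_rot: [64.7, 89.9, -117.0]
contact_force: [0.3, 0.3, -0.2]
gripper_width: 0.0313
```

```bash
python3 - <<'E'
from h import *
st([.4258,.3027,.08])
im,d=r.capture('scene'); save(cv2.resize(im[170:240,160:240],None,fx=9,fy=9,interpolation=2),'f4')
E
```

```text
t 25.27 p [0.4253 0.3022 0.0804] jawaz -91.65 x [-7.0e-04 -1.3e-03 -1.0e+00] F [ 0.3  0.3 -0.2] M [ 0.06 -0.02  0.01] w 0.0313 j [ 57.   13.9 -28.7   0.  -47.5  31.4]
delta tool (rows of .02): [ 0.02 -0.03 -0.02]
rotvec rows of .08: [-0.    0.01 -0.02]
```

View pics/f4.png

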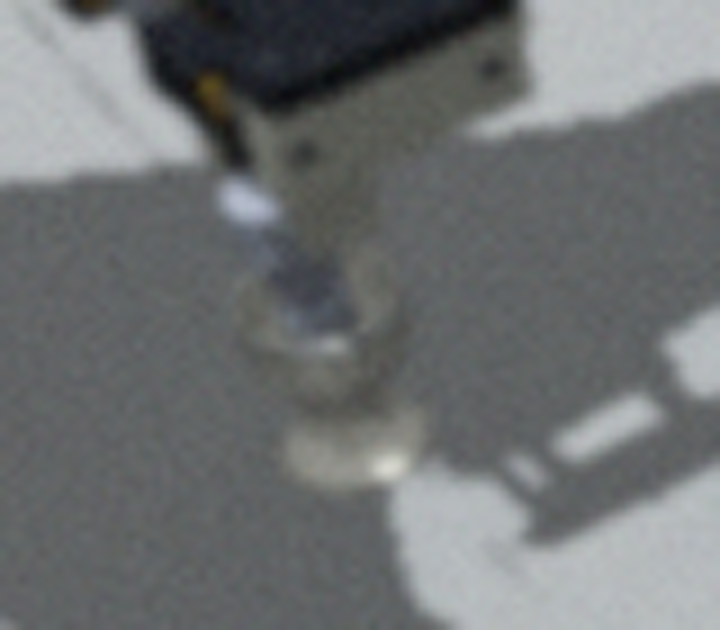

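```bash
python3 - <<'E'
from h import *
print(atz('scene',195.8,206,.046),atz('scene',187.8,192.8,.1))
b=proj('scene',[.4253,.3022,.046]);t=proj('scene',[.4253,.3022,.1]); print(b,t,((b[0]-160)*9,(b[1]-170)*9),((t[0]-160)*9,(t[1]-170)*9))
im,d=r.capture('top'); save(cv2.resize(im[260:315,120:180],None,fx=10,fy=10,interpolation=2),'f5')
im,d=r.capture('scene');P=cloud('scene',d); e=P[np.hypot(P[:,0]-.4255,P[:,1]-.303)<.03]
for lo,hi in((.062,.07),(.07,.078),(.078,.086),(.086,.094),(.094,.103)):
    q=e[(e[:,2]>lo)&(e[:,2]<hi)]; print(lo,len(q),q.mean(0).round(4) if len(q) else '',q.min(0).round(4),q.max(0).round(4))
E
```

```text
[0.42689796 0.30639923 0.046     ] [0.41330992 0.30112874 0.1       ]
(np.float64(196.1282008488091), np.float64(206.97300869476027)) (np.float64(191.64286706272705), np.float64(190.64438888782186)) (np.float64(325.1538076392818), np.float64(332.7570782528424)) (np.float64(284.78580356454347), np.float64(185.79949999039675))
0.062 10 [0.423  0.2934 0.0651] [0.4165 0.2912 0.0624] [0.4313 0.2968 0.0692]
0.07 20 [0.4201 0.2935 0.0733] [0.4119 0.2881 0.07  ] [0.4311 0.3005 0.077 ]
0.078 13 [0.4156 0.2901 0.0831] [0.4059 0.2864 0.0802] [0.4241 0.2991 0.0856]
0.086 17 [0.4113 0.2923 0.0898] [0.4063 0.2743 0.0867] [0.4282 0.3062 0.0934]
0.094 55 [0.4138 0.3007 0.0998] [0.4064 0.274  0.0942] [0.4236 0.329  0.1029]
```

View pics/f5.png

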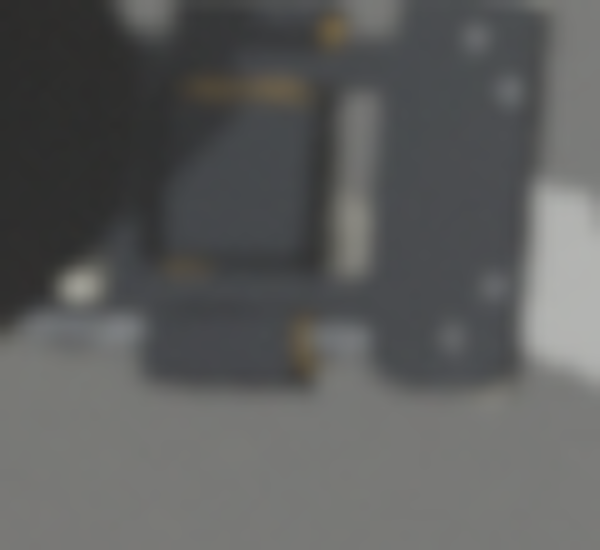

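```bash
cat > ov.py <<'E'
from h import *
import sys
def ov(name,o,ax=(0,0,1),x0=170,y0=175,w=60,h=50,s=13,n='scene',k=4,both=True):
    im=np.mean([r.capture(n)[0].astype(float) for _ in range(k)],0).astype(np.uint8)
    z=cv2.resize(im[y0:y0+h,x0:x0+w],None,fx=s,fy=s,interpolation=2); z2=z.copy()
    ax=np.array(ax,float);ax/=np.linalg.norm(ax); a1=np.cross(ax,[0,1,0]);a1/=np.linalg.norm(a1);a2=np.cross(ax,a1)
    for hh,rad,c in((0,.011,(255,0,0)),(.032,.011,(255,0,0)),(.032,.016,(0,255,0)),(.05,.016,(0,255,0))):
        for a in np.linspace(0,6.28,48):
            u,v=proj(n,np.array(o)+ax*hh+rad*(a1*np.cos(a)+a2*np.sin(a))); cv2.circle(z2,(int((u-x0+.5)*s),int((v-y0+.5)*s)),1,c,-1)
    save(cv2.resize(np.hstack([z,z2]),(800,int(400*h/w))),name)
E
python3 - <<'E'
from ov import *
ov('g1',[.4253,.3022,.047]); print(r.get_state()['time_s'])
E
```

```text
25.6167
```

View pics/g1.png

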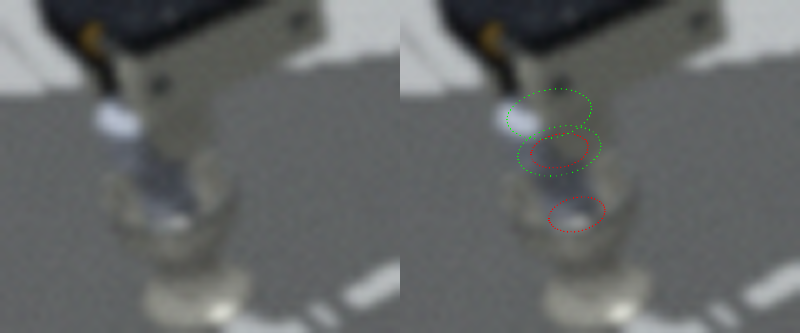

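```bash
python3 - <<'E'
from ov import *
ov('g2',[.4255,.3022,.0465],ax=(-.1,0,1),k=2)
ov('g3',[.4215,.3022,.0465],ax=(0,0,1),k=2); print(r.get_state()['time_s'])
E
```

```text
25.8167
```

View pics/g2.png

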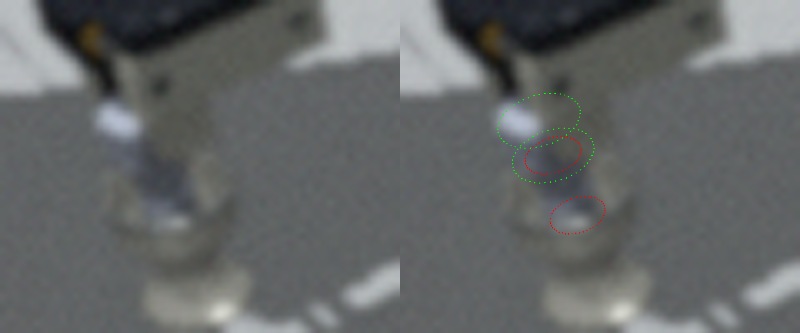

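View pics/g3.png

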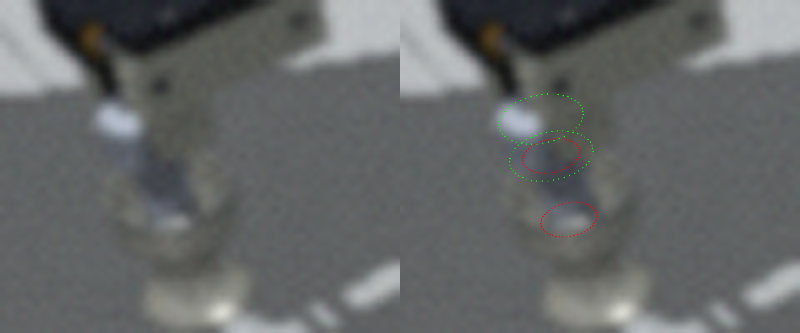

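Call:
arm_command(plan=[{"dx": -0.4,"dy": 0,"dz": 0,"wx": 0,"wy": 0,"wz": 0},{"dx": -0.5,"dy": 0,"dz": 0,"wx": 0,"wy": 0,"wz": 0},{"dx": -0.4,"dy": 0,"dz": 0,"wx": 0,"wy": 0,"wz": 0},{"dx": -0.2,"dy": 0,"dz": 0,"wx": 0,"wy": 0,"wz": 0},{"dx": 0,"dy": 0,"dz": 0,"wx": 0,"wy": 0,"wz": 0}])

```text
time_s: 26.23
tcp_pos: [0.4252, 0.3019, 0.1128]
eef_rot: [63.0, 89.8, -118.6]
contact_force: [0.1, 0.3, -1.1]
gripper_width: 0.0309
```

```bash
python3 - <<'E'
from ov import *
st([.4258,.3027,.08]); p=r.get_state()['tcp_pos']
ov('g4',p-[0,0,.0335],k=4,y0=160); print(r.get_state()['time_s'])
E
```

```text
t 26.23 p [0.4252 0.3019 0.1128] jawaz -91.65 x [-0.0014 -0.0026 -1.    ] F [ 0.1  0.3 -1.1] M [0.03 0.   0.02] w 0.0309 j [ 57.   11.6 -26.5   0.  -52.1  31.4]
delta tool (rows of .02): [ 1.64 -0.04 -0.03]
rotvec rows of .08: [-0.    0.02 -0.03]
26.4333
```

View pics/g4.png

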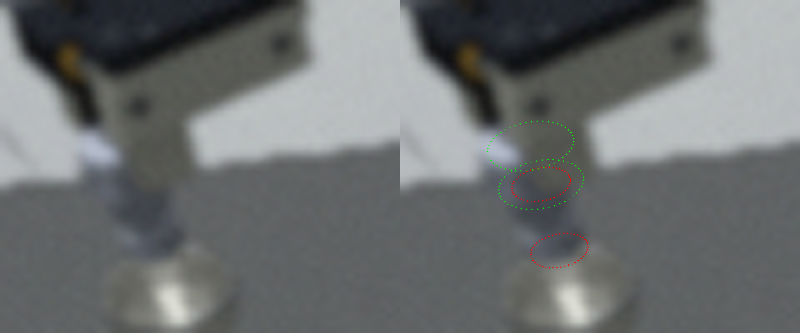

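Call:
arm_command(plan=[{"dx": 0.4,"dy": -0.06,"dz": -0.1,"wx": 0,"wy": 0.02,"wz": -0.03},{"dx": 0.5,"dy": 0,"dz": 0,"wx": 0,"wy": 0,"wz": 0},{"dx": 0.5,"dy": 0,"dz": 0,"wx": 0,"wy": 0,"wz": 0},{"dx": 0.3,"dy": 0,"dz": 0,"wx": 0,"wy": 0,"wz": 0},{"dx": 0,"dy": 0,"dz": 0,"wx": 0,"wy": 0,"wz": 0}])

```text
time_s: 26.85
tcp_pos: [0.4258, 0.3012, 0.0717]
eef_rot: [53.0, 89.7, -128.7]
contact_force: [0.6, 0.5, -0.7]
gripper_width: 0.0313
```

```bash
python3 - <<'E'
from ov import *
st([.4272,.303,.07])
E
```

```text
t 26.85 p [0.4258 0.3012 0.0717] jawaz -91.69 x [-0.0032 -0.004  -1.    ] F [ 0.6  0.5 -0.7] M [0.02 0.   0.03] w 0.0313 j [ 56.8  14.6 -29.   -0.  -46.6  31.5]
delta tool (rows of .02): [ 0.09 -0.09 -0.07]
rotvec rows of .08: [-0.    0.04 -0.05]
```

Call:
arm_command(plan=[{"dx": 0,"dy": -0.09,"dz": -0.07,"wx": 0,"wy": 0.04,"wz": -0.05},{"dx": 0,"dy": 0,"dz": 0,"wx": 0,"wy": 0,"wz": 0}])

```text
time_s: 27.02
tcp_pos: [0.4269, 0.3024, 0.0702]
eef_rot: [63.2, 89.8, -118.5]
contact_force: [-0.6, -0.2, -1.2]
gripper_width: 0.0308
```

```bash
python3 - <<'E'
from ov import *
st([.4272,.303,.063]); p=r.get_state()['tcp_pos']
ov('g5',p-[.0018,0,.0305],k=3)
E
```

```text
t 27.02 p [0.4269 0.3024 0.0702] jawaz -91.7 x [-0.0013 -0.0023 -1.    ] F [-0.6 -0.2 -1.2] M [-0.03 -0.04  0.03] w 0.0308 j [ 56.8  14.8 -29.1   0.  -46.3  31.5]
delta tool (rows of .02): [ 0.36 -0.03 -0.01]
rotvec rows of .08: [-0.    0.01 -0.03]
```

View pics/g5.png

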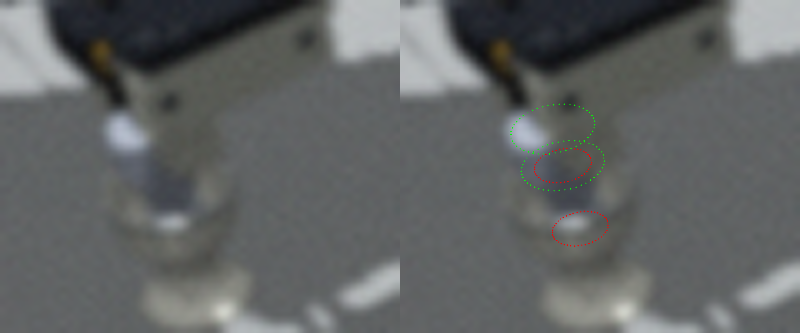

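Call:
arm_command(plan=[{"dx": 0.1,"dy": -0.03,"dz": 0,"wx": 0,"wy": 0.01,"wz": -0.03},{"dx": 0.1,"dy": 0,"dz": 0,"wx": 0,"wy": 0,"wz": 0},{"dx": 0.1,"dy": 0,"dz": 0,"wx": 0,"wy": 0,"wz": 0}])

```text
time_s: 27.42
tcp_pos: [0.4277, 0.3041, 0.0659]
eef_rot: [-117.4, 89.8, 60.9]
contact_force: [0.3, 0.6, -0.5]
gripper_width: 0.0309
```

```bash
python3 - <<'E'
from ov import *
st([.4272,.303,.0595])
E
```

```text
t 27.42 p [0.4277 0.3041 0.0659] jawaz -91.68 x [ 0.0019  0.0034 -1.    ] F [ 0.3  0.6 -0.5] M [-0.02 -0.01 -0.04] w 0.0309 j [ 56.8  15.  -29.4  -0.  -45.3  31.5]
delta tool (rows of .02): [0.32 0.06 0.02]
rotvec rows of .08: [-0.   -0.02  0.04]
```

Call:
arm_command(plan=[{"dx": 0.08,"dy": 0.05,"dz": 0.01,"wx": 0,"wy": -0.02,"wz": 0.04},{"dx": 0.08,"dy": 0,"dz": 0,"wx": 0,"wy": 0,"wz": 0}])

```text
time_s: 27.58
tcp_pos: [0.4278, 0.3034, 0.063]
eef_rot: [-136.0, 89.9, 42.4]
contact_force: [-1.3, -0.5, 11.6]
gripper_width: 0.0315
```

```bash
python3 - <<'E'
from ov import *
st([.4272,.303,.0595])
E
```

```text
t 27.58 p [0.4278 0.3034 0.063 ] jawaz -91.66 x [ 0.0011  0.001  -1.    ] F [-1.3 -0.5 11.6] M [-0.34  0.63 -0.  ] w 0.0315 j [ 56.8  15.3 -29.5   0.  -45.1  31.5]
delta tool (rows of .02): [0.18 0.02 0.03]
rotvec rows of .08: [-0.   -0.01  0.01]
```

Call:
arm_command(plan=[{"dx": -0.06,"dy": 0.02,"dz": 0.09,"wx": 0,"wy": 0,"wz": 0.01},{"dx": 0,"dy": 0,"dz": 0,"wx": 0,"wy": 0,"wz": 0},{"dx": 0,"dy": 0,"dz": 0,"wx": 0,"wy": 0,"wz": 0}])

```text
time_s: 27.83
tcp_pos: [0.4261, 0.3033, 0.0643]
eef_rot: [-159.9, 89.9, 18.4]
contact_force: [0.1, -0.1, -0.9]
gripper_width: 0.0313
```

```bash
python3 - <<'E'
from ov import *
st([.426,.303,.0625]); p=r.get_state()['tcp_pos']
ov('g6',p-[.0018,0,.0325],k=2)
E
```

```text
t 27.83 p [0.4261 0.3033 0.0643] jawaz -91.65 x [ 1.5e-03  5.0e-04 -1.0e+00] F [ 0.1 -0.1 -0.9] M [ 0.03 -0.05  0.06] w 0.0313 j [ 57.   15.1 -29.7   0.1 -45.2  31.3]
delta tool (rows of .02): [0.09 0.02 0.01]
rotvec rows of .08: [-0.   -0.02  0.01]
```

View pics/g6.png

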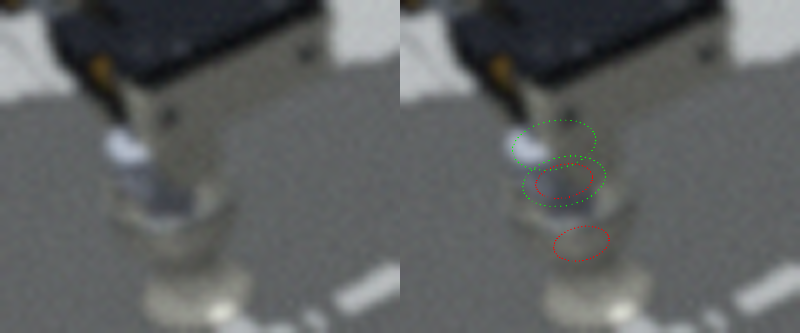

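Call:
arm_command(plan=[{"dx": 0.04,"dy": 0.02,"dz": 0,"wx": 0,"wy": -0.02,"wz": 0.01},{"dx": 0.04,"dy": 0,"dz": 0,"wx": 0,"wy": 0,"wz": 0}])

```text
time_s: 28.1
tcp_pos: [0.4268, 0.3035, 0.0633]
eef_rot: [-140.3, 89.9, 38.1]
contact_force: [0.6, -0.0, 3.7]
gripper_width: 0.0313
```

```bash
python3 - <<'E'
from ov import *
st([.426,.303,.0595])
E
```

```text
t 28.1 p [0.4268 0.3035 0.0633] jawaz -91.62 x [ 1.e-03  8.e-04 -1.e+00] F [ 0.6 -0.   3.7] M [ 0.08  0.01 -0.01] w 0.0313 j [ 56.9  15.2 -29.6   0.  -45.1  31.4]
delta tool (rows of .02): [0.19 0.03 0.04]
rotvec rows of .08: [-0.   -0.01  0.01]
```

Call:
arm_command(plan=[{"dx": 0,"dy": 0,"dz": 0,"wx": 0,"wy": 0,"wz": 0},{"dx": 0,"dy": 0,"dz": 0,"wx": 0,"wy": 0,"wz": 0},{"dx": 0,"dy": 0,"dz": 0,"wx": 0,"wy": 0,"wz": 0},{"dx": 0,"dy": 0,"dz": 0,"wx": 0,"wy": 0,"wz": 0},{"dx": 0,"dy": 0,"dz": 0,"wx": 0,"wy": 0,"wz": 0},{"dx": 0,"dy": 0,"dz": 0,"wx": 0,"wy": 0,"wz": 0}], fingers=-0.5)

```text
time_s: 28.6
tcp_pos: [0.4263, 0.3029, 0.0626]
eef_rot: [60.4, 90.0, -121.2]
contact_force: [-0.1, 0.3, 0.7]
gripper_width: 0.0636
```

Call:
arm_command(plan=[{"dx": -0.3,"dy": 0,"dz": 0,"wx": 0,"wy": 0,"wz": 0},{"dx": -0.5,"dy": 0,"dz": 0,"wx": 0,"wy": 0,"wz": 0},{"dx": -0.8,"dy": 0,"dz": 0,"wx": 0,"wy": 0,"wz": 0},{"dx": -0.8,"dy": 0,"dz": 0,"wx": 0,"wy": 0,"wz": 0},{"dx": -0.8,"dy": 0,"dz": 0,"wx": 0,"wy": 0,"wz": 0},{"dx": -0.8,"dy": 0,"dz": 0,"wx": 0,"wy": 0,"wz": 0},{"dx": -0.5,"dy": 0,"dz": 0,"wx": 0,"wy": 0,"wz": 0},{"dx": -0.2,"dy": -0.3,"dz": 0,"wx": 0,"wy": 0,"wz": 0},{"dx": 0,"dy": -0.8,"dz": 0,"wx": 0,"wy": 0,"wz": 0},{"dx": 0,"dy": -1,"dz": 0,"wx": 0,"wy": 0,"wz": 0},{"dx": 0,"dy": -1,"dz": 0,"wx": 0,"wy": 0,"wz": 0},{"dx": 0,"dy": -1,"dz": 0,"wx": 0,"wy": 0,"wz": 0},{"dx": 0,"dy": -1,"dz": 0,"wx": 0,"wy": 0,"wz": 0},{"dx": 0,"dy": -1,"dz": 0,"wx": 0,"wy": 0,"wz": 0},{"dx": 0,"dy": -1,"dz": 0,"wx": 0,"wy": 0,"wz": 0},{"dx": 0,"dy": -1,"dz": 0,"wx": 0,"wy": 0,"wz": 0},{"dx": 0,"dy": -1,"dz": 0,"wx": 0,"wy": 0,"wz": 0},{"dx": 0,"dy": -0.5,"dz": 0,"wx": 0,"wy": 0,"wz": 0},{"dx": 0,"dy": 0,"dz": 0,"wx": 0,"wy": 0,"wz": 0}])

```text
time_s: 30.18
tcp_pos: [0.4297, 0.5119, 0.1645]
eef_rot: [116.7, 90.0, -65.0]
contact_force: [-0.2, -0.1, -0.4]
gripper_width: 0.0657
```

```bash
python3 - <<'E'
from ov import *
st()
ov('h1',[.4258,.3027,.029],y0=180,k=5); ov('h2',[.4258,.3027,.029],x0=120,y0=260,n='top',k=5)
for n in('scene','top'):
    print(n,[(np.round(x['centre'],1),round(x['score'],2)) for x in r.spot_point(n,'spray_head')[:2]],proj(n,[.4258,.3027,.029]))
print(r.get_state()['time_s'])
E
```

```text
t 30.18 p [0.4297 0.5119 0.1645] jawaz -91.67 x [ 2.e-04 -5.e-04 -1.e+00] F [-0.2 -0.1 -0.4] M [-0.04 -0.03  0.02] w 0.0657 j [ 66.7  21.8  -4.2   0.  -64.   21.6]
rotvec rows of .08: [ 0.   -0.   -0.01]
scene [(array([195.1, 211.3]), 0.72)] (np.float64(197.54079433577763), np.float64(211.72913671319878))
top [(array([145.9, 284.3]), 0.54)] (np.float64(145.27934399084734), np.float64(284.9797754498821))
30.7833
```

View pics/h1.png

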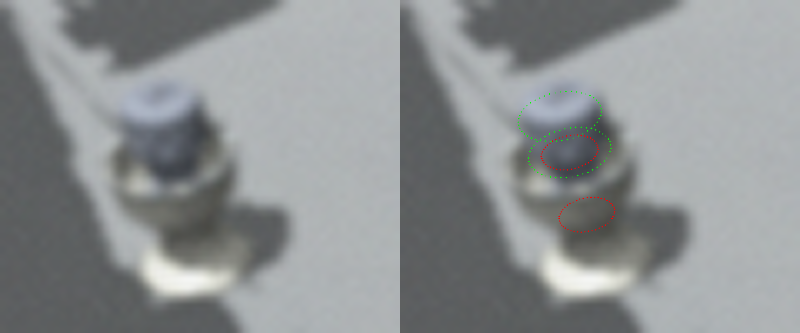

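View pics/h2.png

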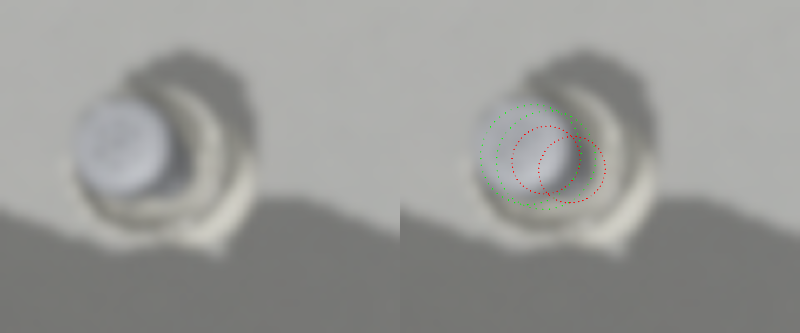

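```bash
python3 - <<'E'
from h import *
from scipy.optimize import least_squares
for n in('scene','top'):
    D=np.array([r.capture(n)[1] for _ in range(12)]); D[D==0]=np.nan; d=np.nan_to_num(np.nanmedian(D,0))
    P=cloud(n,d); e=P[np.hypot(P[:,0]-.4265,P[:,1]-.304)<.036]
    b=e[(e[:,2]>.052)&(e[:,2]<.062)]; b=b[np.hypot(b[:,0]-.427,b[:,1]-.304)>.018]
    s=least_squares(lambda p:np.hypot(b[:,0]-p[0],b[:,1]-p[1])-p[2],[.4255,.303,.024],loss='soft_l1',f_scale=.002)
    print(n,'rim',len(b),s.x.round(4))
    for lo,hi in((.062,.069),(.069,.075),(.075,.08)):
        q=e[(e[:,2]>lo)&(e[:,2]<hi)&(np.hypot(e[:,0]-.427,e[:,1]-.304)<.021)]
        if len(q)>6:
            s=least_squares(lambda p:np.hypot(q[:,0]-p[0],q[:,1]-p[1])-.016,[.426,.304],loss='soft_l1',f_scale=.002); print('  head',lo,len(q),s.x.round(4))
    t=e[e[:,2]>.079]; c=(t.min(0)+t.max(0))/2; print('  top',len(t),t.mean(0).round(4),c.round(4),t.min(0).round(4),t.max(0).round(4))
    def res(p): # dome as sphere-ish: z=z0+ax+by-k r^2
        x=t[:,0]-c[0];y=t[:,1]-c[1]; return p[0]+p[1]*x+p[2]*y-p[3]*(x*x+y*y)-t[:,2]
    s=least_squares(res,[.083,0,0,5],loss='soft_l1',f_scale=.001); print('  dome fit',s.x.round(4))
print(r.get_state()['time_s'])
E
```

```text
scene rim 75 [0.4257 0.3025 0.024 ]
  head 0.062 14 [0.4282 0.3049]
  head 0.069 25 [0.4281 0.305 ]
  head 0.075 23 [0.4288 0.3051]
  top 83 [0.4269 0.3009 0.0839] [0.4277 0.3031 0.0828] [0.4126 0.2879 0.0792] [0.4429 0.3182 0.0864]
  dome fit [ 0.0862 -0.      0.0722 14.8899]
top rim 89 [0.4261 0.3032 0.0244]
  head 0.062 11 [0.428  0.3045]
  head 0.069 12 [0.4285 0.3047]
  head 0.075 17 [0.4286 0.3049]
  top 175 [0.4283 0.304  0.0828] [0.4291 0.3048 0.0822] [0.414  0.2896 0.0791] [0.4443 0.3199 0.0853]
  dome fit [ 0.0841 -0.0578 -0.021  10.3851]
31.9833
```

```bash
python3 - <<'E'
from h import *
im,d=r.capture('scene'); save(im,'final'); P=cloud('scene',d)
e=P[np.hypot(P[:,0]-.49,P[:,1]-.0085)<.027]; e=e[e[:,2]>.03]; print(np.histogram(e[:,2],np.arange(.03,.1,.004)))
a=cv2.imread('pics/top0.png'); im2,_=r.capture('top'); save(im2,'final_top'); b=cv2.cvtColor(im2,cv2.COLOR_RGB2BGR)
df=cv2.absdiff(a,b).max(2); df=cv2.medianBlur(df,5); ys,xs=np.nonzero(df[:350]>45); print(len(xs), [(int(x),int(y)) for x,y in list(zip(xs,ys))[::max(1,len(xs)//25)]])
E
```

```text
(array([28,  5, 14, 22, 25, 46, 31, 45, 65, 94, 18,  0,  0,  0,  0,  0,  0]), array([0.03 , 0.034, 0.038, 0.042, 0.046, 0.05 , 0.054, 0.058, 0.062,
       0.066, 0.07 , 0.074, 0.078, 0.082, 0.086, 0.09 , 0.094, 0.098]))
14693 [(45, 180), (43, 199), (34, 213), (24, 225), (29, 234), (12, 241), (15, 248), (38, 254), (37, 260), (10, 269), (22, 278), (42, 284), (69, 289), (28, 294), (3, 298), (37, 301), (52, 304), (55, 307), (48, 310), (67, 313), (118, 316), (186, 319), (144, 323), (163, 327), (131, 332), (133, 345)]
```

View pics/final.png

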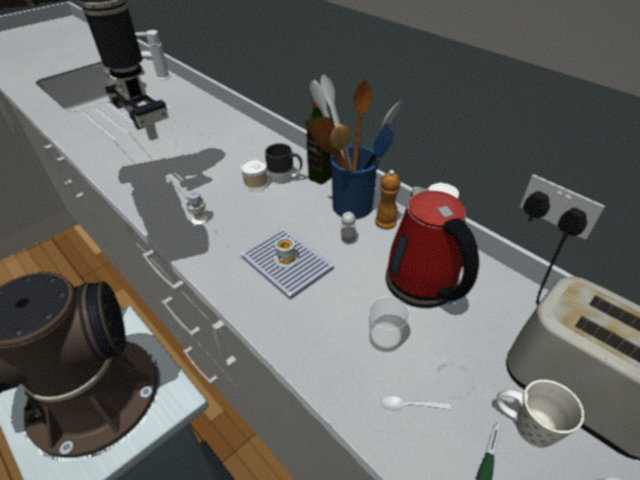

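The final picture shows the head standing in the egg cup at (197, 207). The empty coupling, sleeve up, is at (286, 250), its rim 66–70 mm high. Bystanders are where they were, and the robot is clear of everything.

```bash
python3 -c "
from h import *
print(r.close_job()); print(r.get_state()['time_s'])"
```

```text
the job is handed in; nothing more can be done
None
the job is handed in; nothing more can be done
```

The spray head is out and standing spray side up in the egg cup, the sleeve is back up, and I handed the job in at about 32 s of the 58 s allowed.

- **Release:** I turned the sleeve clockwise about 1.11 rad, after seeing its notch about 1.14 rad from the pin. I drew it down 7 mm, with the force following the spring, then a short rise to about 20 N at the stop. The head popped up about 9.5 mm, I let go, and pulled it out.
- **First grip:** the first attempt to grip the sleeve closed on the coupled head instead, because the fingertips sat about 2 cm higher than I had worked out. I let go and gripped lower. No harm showed.
- **Placing:** the first set-down in the cup left the head leaning a few degrees. I gripped it again with the jaws turned, recentred it and set it down. One touch in between reached 11.6 N. The last was a clean vertical contact of 3.7 N.

**Last checks:**
- The sleeve rim is at 66–70 mm, so it is fully up.
- The cup has not moved, within about 1 mm.
- The head's top is about 83 mm up. It stands 2–3 mm off the cup's centre with at most a few degrees of lean.
- In the final scene picture the glass, tin, teaspoon and salt shaker are where they started. The before/after picture comparison was inconclusive: the places it listed lay around the arm and its shadow, and I did not examine them further.
- The two cameras disagree by about 1–2 mm on the head's position, so I can't give the exact tilt.

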